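Load the glaze test carrier and send it to the kiln end

ROBOT

A 7-joint arm with a two-finger parallel gripper is mounted at the origin on the work surface. World frame = base frame: x ahead of the robot, y to its left, z up, the work surface at z = 0. Lengths are in m, angles in rad, forces in N, time in s.
With the tool pointing down it reaches from about 0.4 to 0.85 m from the base axis. Payload 10.4 kg.
Tool frame: the origin (TCP) lies at the very end of the fingers, on their centre line; the grasp point (between the pads) lies manip.tcp_to_grasp behind it (manip.tcp_to_grasp is the distance from the TCP to the grasp point, in m); z points along the fingers, y is the line along which they close (so a half turn about z gives the same grasp; the last joint's range is limited). The gripper opens to 87 mm and grips with 3 to 60 N. Pads are 19 mm wide; open, the fingers measure 117 mm over their backs; the gripper's body (75 mm by 190 mm) begins 51 mm behind the grasp point.
Start: joints at [1.281, 0.332, -0.065, 1.46, 0.022, 1.35, -0.088], TCP at [0.165, -0.603, 0.202] pointing down, gripper open.
Joint ranges: [-2.6, 2.6], [-0.5, 2.12], [-1.47, 1.34], [0.16, 2.42], [-1.27, 4.41], [0.06, 2.06], [-2.6, 2.6]. Speed limits (rad/s): [2.22, 2.22, 2.79, 2.79, 3.14, 3.14, 3.14].

INTERFACE

Orientations are given as a unit quaternion [x, y, z, w].
In Python, from rig import manip, vision, hand_in gives the robot as it stands.
- The arm moves only by the tool step_arm, never from a script. Its arguments are lists of equal length, an entry for each row: "offset": the shift along the tool's x, y, z each as a share of 50 cm, from -1 to 1, a list of three; "twist": the turn about the tool's z as a share of pi rad, from -1 to 1. In form: {"offset": [[dx, dy, dz], ...], "twist": [twist, ...]}. A call has 1 to 12 rows; each row is the pose to reach, as a shift and turn from the pose commanded when the call began, along the tool's axes at that moment, turning the shorter way round; what a row does not reach only later rows make up. A row lasts 1/10 s, in which the tool goes at most 50 mm and 8.59 degrees, less where a joint would pass 70% of its speed; a pose out of reach is approached as far as the arm can. A call with a number of a shift or a turn outside -1 to 1 is refused whole. A call with a gripper value outside its range is refused whole. "claw" is the opening, from 0 (shut) to 1 (fully open), set as the call begins (left out, the last holds). The fingers move at their own pace and stop on an object; the grip force is fixed at half the most. Time passes only in rows, so rows that repeat a pose let the fingers close. It gives the time, the measured TCP pose, the force, the opening and the grip force at its end, in the units of the state.
- manip.sense(): the state, without advancing time (a new reading comes with each control period).
- vision.camera(name): name is "scene" or "top" or "wrist"; returns a dict with "color" (420x560x3 uint8, red, green, blue), "camera_matrix" (3x3 intrinsics, pixels), "eye" and "orientation" of the camera in the world. Camera axes: x right, y down, z forward; pixel columns grow to the right and rows downward; lengths in m; the calibration is good to about 2 mm. A picture is of the moment at which its call begins. There is no depth.
- hand_in(): hands the job in; it is judged then, once.
The state is a dict: "clock": time; "q": joint angles; "joint_velocities": joint speeds; "joint_efforts": joint torques, N m; "ee_pos": TCP position; "tcp_rot": TCP orientation; "contact_force": force on the tool from outside, world axes, zero at the start; "moment": the same for the moment, N m; "grip_width": opening from 0.0 (shut) to 1.0 (fully open); "grip_force": force on a finger pad.
Only numpy, scipy, OpenCV 4.12 (cv2) and the standard library are available. Lean on these libraries where they do the work, as an engineer would, in place of code of your own. Each camera call takes 0.05 s, during which the arm holds its last target. There are 200 camera calls.

TASK

Slide the carrier (it has a black handle) fully home against the blue loading stop. There, hang every test tile standing on the bench by its eye on a peg of the carrier, glazed face towards the robot, and set the white tumbler rim-down in the carrier's round pocket; when all are loaded and let go, slide the carrier fully home against the red kiln stop with everything still in place. Leave the amber jar and the yellow pot where they are.

Things in the scene. Friction and masses are not known exactly. Their poses are not given: they have to be found in the camera images.
- tile1: terracotta inverted-T test tile, blue glaze on its front. Plate 64 wide (y) x 10 thick (x) x 135 high overall, on a foot 56 (x) x 64 (y) x 12 high. Origin: centre of the foot's underside; z up, -x out of the glazed face. A round eye, 24 diameter, goes through the plate along x, centre 89 above the underside, 46 below the top. 160 g. Starts upright, facing the robot within 0.7 rad. May be absent
- tile1_eye (a point): centre of the eye of tile1 (mid thickness); same axes as the tile
- tile1_toe (a point): tip of the foot of tile1 on the glazed side, 28 in front of the plate's mid plane, 6 above the underside
- tile2: terracotta inverted-T test tile, green glaze on its front. Plate 64 wide (y) x 10 thick (x) x 135 high overall, on a foot 56 (x) x 64 (y) x 12 high. Origin: centre of the foot's underside; z up, -x out of the glazed face. A round eye, 24 diameter, goes through the plate along x, centre 89 above the underside, 46 below the top. 160 g. Starts upright, facing the robot within 0.7 rad. May be absent
- tile2_eye (a point): centre of the eye of tile2 (mid thickness); same axes as the tile
- tile2_toe (a point): tip of the foot of tile2 on the glazed side, 28 in front of the plate's mid plane, 6 above the underside
- tile3: terracotta inverted-T test tile, amber glaze on its front. Plate 64 wide (y) x 10 thick (x) x 135 high overall, on a foot 56 (x) x 64 (y) x 12 high. Origin: centre of the foot's underside; z up, -x out of the glazed face. A round eye, 24 diameter, goes through the plate along x, centre 89 above the underside, 46 below the top. 160 g. Starts upright, facing the robot within 0.7 rad. May be absent
- tile3_eye (a point): centre of the eye of tile3 (mid thickness); same axes as the tile
- tile3_toe (a point): tip of the foot of tile3 on the glazed side, 28 in front of the plate's mid plane, 6 above the underside
- tile4: terracotta inverted-T test tile, white glaze on its front. Plate 64 wide (y) x 10 thick (x) x 135 high overall, on a foot 56 (x) x 64 (y) x 12 high. Origin: centre of the foot's underside; z up, -x out of the glazed face. A round eye, 24 diameter, goes through the plate along x, centre 89 above the underside, 46 below the top. 160 g. Starts upright, facing the robot within 0.7 rad. May be absent
- tile4_eye (a point): centre of the eye of tile4 (mid thickness); same axes as the tile
- tile4_toe (a point): tip of the foot of tile4 on the glazed side, 28 in front of the plate's mid plane, 6 above the underside
- peg1 (a point): root of peg 1 of 4 on the carrier's front-facing cross bar (bar 16 high, top 8 above this point), about 165 above the table. -x runs out along the peg to the robot side, y along the rail, z up. Steel, 8 diameter: axis runs 52 out while rising 6, then a lip to 60 out, 16 up. Pegs 85 apart; free space between bar and deck (deck 135 below)
- peg2 (a point): root of peg 2 of 4 on the carrier's front-facing cross bar (bar 16 high, top 8 above this point), about 165 above the table. -x runs out along the peg to the robot side, y along the rail, z up. Steel, 8 diameter: axis runs 52 out while rising 6, then a lip to 60 out, 16 up. Pegs 85 apart; free space between bar and deck (deck 135 below)
- peg3 (a point): root of peg 3 of 4 on the carrier's front-facing cross bar (bar 16 high, top 8 above this point), about 165 above the table. -x runs out along the peg to the robot side, y along the rail, z up. Steel, 8 diameter: axis runs 52 out while rising 6, then a lip to 60 out, 16 up. Pegs 85 apart; free space between bar and deck (deck 135 below)
- peg4 (a point): root of peg 4 of 4 on the carrier's front-facing cross bar (bar 16 high, top 8 above this point), about 165 above the table. -x runs out along the peg to the robot side, y along the rail, z up. Steel, 8 diameter: axis runs 52 out while rising 6, then a lip to 60 out, 16 up. Pegs 85 apart; free space between bar and deck (deck 135 below)
- pocket (a point): centre of the floor of the round pocket on the carrier: 72 diameter, 12 deep, in a grey block 88 square; floor at about 30 above the table; z up
- handle (a point): top centre of the carrier's black upright handle: round, 18 diameter, 90 tall above its arm, standing out in front of the deck (105 towards -x from the pocket's centre); its top about 120 above the table; same axes as the pegs
- carrier (a joint): position of the carrier on its rail slide, m: 0 = against the blue loading stop (right end, -y), 0.160 = against the red kiln stop (left end, +y). Moves along the rail's y axis, with some friction (about 3 N); stays where it is left. Plywood deck 110 x 486
- cup: white bisque tumbler standing rim-down: origin at the centre of its rim plane (underside as it stands), z up through its closed foot; 95 tall, outside diameter 64 at the rim, 61 at 75 above the rim, 58 at the foot. About 200 g
- jar: bystander: amber glaze jar with white lid, 76 diameter, 110 tall, origin at its underside
- bucket: bystander: yellow plastic pot, about 110 diameter, 100 tall, origin at its underside

How it is judged:
On the way, in this order (a step that is already met when the one before it is completed fails the run):
1. the carrier is against the blue loading stop (value of joint carrier below 0.005 m), for 0.2 s.
2. with the carrier at the loading stop, every tile hangs by its eye on a peg, glazed face to the robot, and the tumbler sits rim-down in the pocket, all let go (((x of tile1_eye in the frame of peg1 between -0.055 and -0.003 m and y of tile1_eye in the frame of peg1 between -0.012 and 0.012 m and z of tile1_eye in the frame of peg1 between -0.016 and 0.005 m and x of tile1_toe in the frame of peg1 below -0.025 m) or (x of tile1_eye in the frame of peg2 between -0.055 and -0.003 m and y of tile1_eye in the frame of peg2 between -0.012 and 0.012 m and z of tile1_eye in the frame of peg2 between -0.016 and 0.005 m and x of tile1_toe in the frame of peg2 below -0.025 m) or (x of tile1_eye in the frame of peg3 between -0.055 and -0.003 m and y of tile1_eye in the frame of peg3 between -0.012 and 0.012 m and z of tile1_eye in the frame of peg3 between -0.016 and 0.005 m and x of tile1_toe in the frame of peg3 below -0.025 m) or (x of tile1_eye in the frame of peg4 between -0.055 and -0.003 m and y of tile1_eye in the frame of peg4 between -0.012 and 0.012 m and z of tile1_eye in the frame of peg4 between -0.016 and 0.005 m and x of tile1_toe in the frame of peg4 below -0.025 m)) and angle between each of tile1, tile2, tile3, tile4's own z axis and vertical below 0.45 rad and contact force between each of tile1, tile2, tile3, tile4, cup and the fingers below 0.2 N and ((x of tile2_eye in the frame of peg1 between -0.055 and -0.003 m and y of tile2_eye in the frame of peg1 between -0.012 and 0.012 m and z of tile2_eye in the frame of peg1 between -0.016 and 0.005 m and x of tile2_toe in the frame of peg1 below -0.025 m) or (x of tile2_eye in the frame of peg2 between -0.055 and -0.003 m and y of tile2_eye in the frame of peg2 between -0.012 and 0.012 m and z of tile2_eye in the frame of peg2 between -0.016 and 0.005 m and x of tile2_toe in the frame of peg2 below -0.025 m) or (x of tile2_eye in the frame of peg3 between -0.055 and -0.003 m and y of tile2_eye in the frame of peg3 between -0.012 and 0.012 m and z of tile2_eye in the frame of peg3 between -0.016 and 0.005 m and x of tile2_toe in the frame of peg3 below -0.025 m) or (x of tile2_eye in the frame of peg4 between -0.055 and -0.003 m and y of tile2_eye in the frame of peg4 between -0.012 and 0.012 m and z of tile2_eye in the frame of peg4 between -0.016 and 0.005 m and x of tile2_toe in the frame of peg4 below -0.025 m)) and ((x of tile3_eye in the frame of peg1 between -0.055 and -0.003 m and y of tile3_eye in the frame of peg1 between -0.012 and 0.012 m and z of tile3_eye in the frame of peg1 between -0.016 and 0.005 m and x of tile3_toe in the frame of peg1 below -0.025 m) or (x of tile3_eye in the frame of peg2 between -0.055 and -0.003 m and y of tile3_eye in the frame of peg2 between -0.012 and 0.012 m and z of tile3_eye in the frame of peg2 between -0.016 and 0.005 m and x of tile3_toe in the frame of peg2 below -0.025 m) or (x of tile3_eye in the frame of peg3 between -0.055 and -0.003 m and y of tile3_eye in the frame of peg3 between -0.012 and 0.012 m and z of tile3_eye in the frame of peg3 between -0.016 and 0.005 m and x of tile3_toe in the frame of peg3 below -0.025 m) or (x of tile3_eye in the frame of peg4 between -0.055 and -0.003 m and y of tile3_eye in the frame of peg4 between -0.012 and 0.012 m and z of tile3_eye in the frame of peg4 between -0.016 and 0.005 m and x of tile3_toe in the frame of peg4 below -0.025 m)) and ((x of tile4_eye in the frame of peg1 between -0.055 and -0.003 m and y of tile4_eye in the frame of peg1 between -0.012 and 0.012 m and z of tile4_eye in the frame of peg1 between -0.016 and 0.005 m and x of tile4_toe in the frame of peg1 below -0.025 m) or (x of tile4_eye in the frame of peg2 between -0.055 and -0.003 m and y of tile4_eye in the frame of peg2 between -0.012 and 0.012 m and z of tile4_eye in the frame of peg2 between -0.016 and 0.005 m and x of tile4_toe in the frame of peg2 below -0.025 m) or (x of tile4_eye in the frame of peg3 between -0.055 and -0.003 m and y of tile4_eye in the frame of peg3 between -0.012 and 0.012 m and z of tile4_eye in the frame of peg3 between -0.016 and 0.005 m and x of tile4_toe in the frame of peg3 below -0.025 m) or (x of tile4_eye in the frame of peg4 between -0.055 and -0.003 m and y of tile4_eye in the frame of peg4 between -0.012 and 0.012 m and z of tile4_eye in the frame of peg4 between -0.016 and 0.005 m and x of tile4_toe in the frame of peg4 below -0.025 m)) and x of cup in the frame of pocket between -0.008 and 0.008 m and y of cup in the frame of pocket between -0.008 and 0.008 m and z of cup in the frame of pocket between -0.005 and 0.005 m and angle between cup's own z axis and vertical below 0.1 rad and value of joint carrier below 0.02 m), for 0.2 s.
3. the carrier is against the red kiln stop (value of joint carrier above 0.155 m), for 0.2 s.
At the end, for the whole second after the job is handed in: Carrier within 5 mm of the red stop; each tile hangs on a peg (eye 3-55 mm out, within 12 mm sideways, 16 mm below to 5 mm above the root), within 0.45 rad of upright (it may still swing a little), glaze to the robot; tumbler rim-down on the pocket floor (8 mm, 0.1 rad); all let go (((x of tile1_eye in the frame of peg1 between -0.055 and -0.003 m and y of tile1_eye in the frame of peg1 between -0.012 and 0.012 m and z of tile1_eye in the frame of peg1 between -0.016 and 0.005 m and x of tile1_toe in the frame of peg1 below -0.025 m) or (x of tile1_eye in the frame of peg2 between -0.055 and -0.003 m and y of tile1_eye in the frame of peg2 between -0.012 and 0.012 m and z of tile1_eye in the frame of peg2 between -0.016 and 0.005 m and x of tile1_toe in the frame of peg2 below -0.025 m) or (x of tile1_eye in the frame of peg3 between -0.055 and -0.003 m and y of tile1_eye in the frame of peg3 between -0.012 and 0.012 m and z of tile1_eye in the frame of peg3 between -0.016 and 0.005 m and x of tile1_toe in the frame of peg3 below -0.025 m) or (x of tile1_eye in the frame of peg4 between -0.055 and -0.003 m and y of tile1_eye in the frame of peg4 between -0.012 and 0.012 m and z of tile1_eye in the frame of peg4 between -0.016 and 0.005 m and x of tile1_toe in the frame of peg4 below -0.025 m)) and angle between each of tile1, tile2, tile3, tile4's own z axis and vertical below 0.45 rad and contact force between each of tile1, tile2, tile3, tile4, cup and the fingers below 0.2 N and ((x of tile2_eye in the frame of peg1 between -0.055 and -0.003 m and y of tile2_eye in the frame of peg1 between -0.012 and 0.012 m and z of tile2_eye in the frame of peg1 between -0.016 and 0.005 m and x of tile2_toe in the frame of peg1 below -0.025 m) or (x of tile2_eye in the frame of peg2 between -0.055 and -0.003 m and y of tile2_eye in the frame of peg2 between -0.012 and 0.012 m and z of tile2_eye in the frame of peg2 between -0.016 and 0.005 m and x of tile2_toe in the frame of peg2 below -0.025 m) or (x of tile2_eye in the frame of peg3 between -0.055 and -0.003 m and y of tile2_eye in the frame of peg3 between -0.012 and 0.012 m and z of tile2_eye in the frame of peg3 between -0.016 and 0.005 m and x of tile2_toe in the frame of peg3 below -0.025 m) or (x of tile2_eye in the frame of peg4 between -0.055 and -0.003 m and y of tile2_eye in the frame of peg4 between -0.012 and 0.012 m and z of tile2_eye in the frame of peg4 between -0.016 and 0.005 m and x of tile2_toe in the frame of peg4 below -0.025 m)) and ((x of tile3_eye in the frame of peg1 between -0.055 and -0.003 m and y of tile3_eye in the frame of peg1 between -0.012 and 0.012 m and z of tile3_eye in the frame of peg1 between -0.016 and 0.005 m and x of tile3_toe in the frame of peg1 below -0.025 m) or (x of tile3_eye in the frame of peg2 between -0.055 and -0.003 m and y of tile3_eye in the frame of peg2 between -0.012 and 0.012 m and z of tile3_eye in the frame of peg2 between -0.016 and 0.005 m and x of tile3_toe in the frame of peg2 below -0.025 m) or (x of tile3_eye in the frame of peg3 between -0.055 and -0.003 m and y of tile3_eye in the frame of peg3 between -0.012 and 0.012 m and z of tile3_eye in the frame of peg3 between -0.016 and 0.005 m and x of tile3_toe in the frame of peg3 below -0.025 m) or (x of tile3_eye in the frame of peg4 between -0.055 and -0.003 m and y of tile3_eye in the frame of peg4 between -0.012 and 0.012 m and z of tile3_eye in the frame of peg4 between -0.016 and 0.005 m and x of tile3_toe in the frame of peg4 below -0.025 m)) and ((x of tile4_eye in the frame of peg1 between -0.055 and -0.003 m and y of tile4_eye in the frame of peg1 between -0.012 and 0.012 m and z of tile4_eye in the frame of peg1 between -0.016 and 0.005 m and x of tile4_toe in the frame of peg1 below -0.025 m) or (x of tile4_eye in the frame of peg2 between -0.055 and -0.003 m and y of tile4_eye in the frame of peg2 between -0.012 and 0.012 m and z of tile4_eye in the frame of peg2 between -0.016 and 0.005 m and x of tile4_toe in the frame of peg2 below -0.025 m) or (x of tile4_eye in the frame of peg3 between -0.055 and -0.003 m and y of tile4_eye in the frame of peg3 between -0.012 and 0.012 m and z of tile4_eye in the frame of peg3 between -0.016 and 0.005 m and x of tile4_toe in the frame of peg3 below -0.025 m) or (x of tile4_eye in the frame of peg4 between -0.055 and -0.003 m and y of tile4_eye in the frame of peg4 between -0.012 and 0.012 m and z of tile4_eye in the frame of peg4 between -0.016 and 0.005 m and x of tile4_toe in the frame of peg4 below -0.025 m)) and x of cup in the frame of pocket between -0.008 and 0.008 m and y of cup in the frame of pocket between -0.008 and 0.008 m and z of cup in the frame of pocket between -0.005 and 0.005 m and angle between cup's own z axis and vertical below 0.1 rad and value of joint carrier above 0.155 m and linear speed of cup below 0.03 m/s); the robot touches nothing.
It fails at once if the jar is moved by more than 30 mm (distance of jar from where it was at the start of the episode above 0.03 m).
It fails at once if the pot is moved by more than 30 mm (distance of bucket from where it was at the start of the episode above 0.03 m).
Of tile1, tile2, tile3, tile4 only 3 to 4 are there at a start; the rules pass over those that are not, and their reading is None.
At some moment in a run one of tile1, tile2, tile3, tile4 may be knocked a few centimetres aside while the robot is not near it.
It also fails if it takes over 200 s, if anything falls off the work surface, if the arm or the gripper's body presses on something with over 40 N, if the wrist force passes 120 N, or if a joint passes its speed limit or range.

## Working session

There is one attempt and no reset: what is moved stays moved. The work goes in short steps, Python scripts to look and compute and a tool call to move; the robot and the scene stay as the last step left them, time stands still between calls to the robot, and variables do not carry over. Pictures are saved under pics/ and viewed, at most 14 in all, crops included, and the job is handed in when it is done.

Besides the shell and the picture viewer there is one more tool, called after "Request:" in YAML: its name, and indented under it one key for each argument. step_arm: Moves the arm, as the interface text tells. Shift numbers are shares of 50 cm and turn numbers shares of pi rad, none past 1 either way. Its arguments: {"type":"object","properties":{"offset":{"type":"array"},"twist":{"type":"array"},"claw":{"type":"number"}},"required":["offset","twist"]}

```bash
ls; mkdir -p pics; python3 - <<'E'
from rig import manip, vision
import cv2
print(manip.sense(), manip.tcp_to_grasp)
for n in ("scene","top"):
    c=vision.camera(n); cv2.imwrite(f"pics/{n}0.png",cv2.resize(c["color"][:,:,::-1],(800,600),interpolation=cv2.INTER_CUBIC))
    print(n,c["camera_matrix"],c["eye"],c["orientation"])
E
```

```text
pics
{'clock': 0.0, 'q': array([ 1.28140798,  0.33284406, -0.0646737 ,  1.46094441,  0.02162396,
        1.34983371, -0.08849251]), 'joint_velocities': array([-0.00140736, -0.00043002, -0.00042261, -0.00124998, -0.00171677,
       -0.00045925,  0.00071463]), 'joint_efforts': array([ 3.32043392e-04, -6.23248529e+01,  2.48197897e-02, -3.89914048e+01,
       -6.13284507e-02,  3.95248644e-02,  1.58548964e-04]), 'ee_pos': array([ 0.16463943, -0.60251886,  0.20096976]), 'tcp_rot': array([ 9.91115367e-01,  1.33003329e-01, -1.34025267e-04, -6.53218232e-04]), 'contact_force': array([ 0.18249191, -0.08781608,  0.65505936]), 'moment': array([-0.01708191, -0.01854109, -0.04829914]), 'grip_force': 0.0, 'grip_width': 1.0004038326736662} 0.0187
scene [[440.55204406   0.         289.41678583]
 [  0.         440.55204406 209.25395107]
 [  0.           0.           1.        ]] [ 1.27962825 -0.77487386  1.06742277] [ 0.84715089  0.34176882 -0.15326933 -0.37687923]
top [[383.2470857    0.         277.69248739]
 [  0.         383.2470857  211.21461353]
 [  0.           0.           1.        ]] [ 0.31549375 -0.01484223  1.17955902] [ 0.72904312 -0.67654366  0.06929463 -0.07735029]
```

View pics/scene0.png

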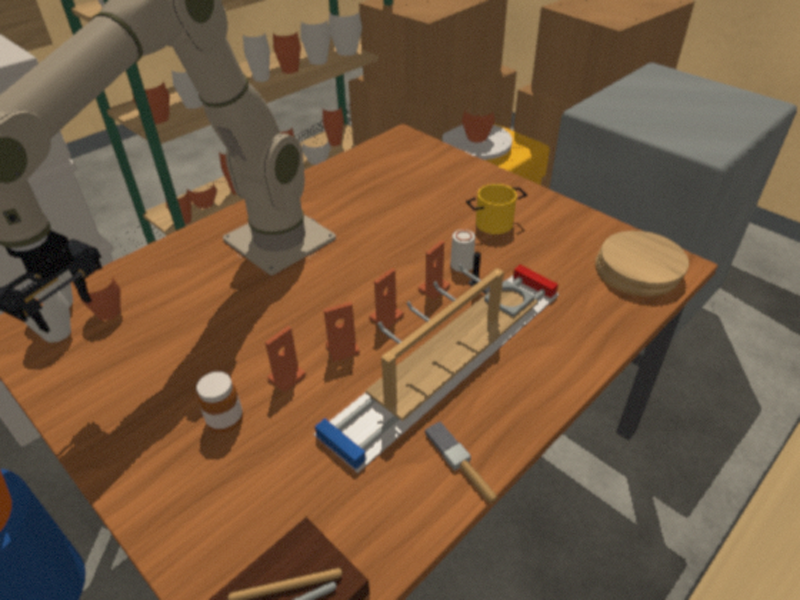

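View pics/top0.png

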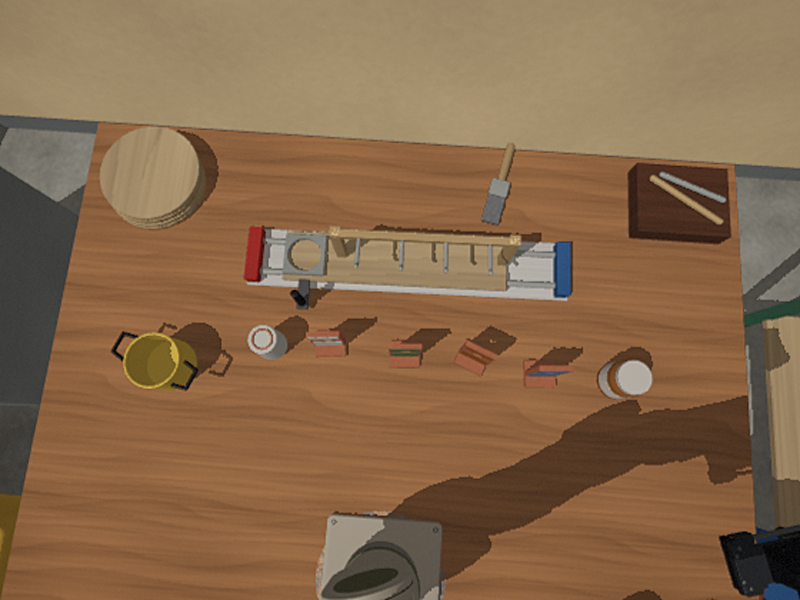

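Four tiles are present: from the left, white, green, amber and blue. The cup is at far left and the handle is left of centre. Next I'll enlarge both rows.

```bash
cat > h.py <<'E'
import numpy as np, cv2
from scipy.spatial.transform import Rotation as R
from rig import manip, vision
def shot(n): return vision.camera(n)
def w(c,uv,z):
    "pixel (native) -> world at height z"
    d=R.from_quat(c["orientation"]).apply(np.linalg.solve(c["camera_matrix"],[uv[0],uv[1],1.]))
    return c["eye"]+d*(z-c["eye"][2])/d[2]
def p(c,P):
    q=R.from_quat(c["orientation"]).inv().apply(np.array(P)-c["eye"]); k=c["camera_matrix"]@q; return k[:2]/k[2]
def crop(c,x,y,W,H,s,grid=None):
    im=cv2.resize(c["color"][y:y+H,x:x+W,::-1],None,fx=s,fy=s,interpolation=cv2.INTER_CUBIC); return im
def to(P,yaw):
    "move from present pose to TCP P, yaw of tool x (mod pi): shares"
    s=manip.sense(); r=R.from_quat(s["tcp_rot"]); x=r.apply([1,0,0]); y0=np.arctan2(x[1],x[0])
    d=(yaw-y0+np.pi/2)%np.pi-np.pi/2
    o=r.inv().apply(np.array(P)-s["ee_pos"])/.5
    print("t",round(s["clock"],2),"tcp",s["ee_pos"].round(4),"yaw",round(y0,3),"F",s["contact_force"].round(1),"w",round(s["grip_width"],3),"-> offset",o.round(4),"twist",round(-d/np.pi,4))
E
python3 - <<'E'
from h import *; import pickle
c=shot("top"); pickle.dump(c,open("top0.pkl","wb"))
cv2.imwrite("pics/tiles.png",np.vstack([crop(c,165,220,160,60,5),crop(c,310,220,160,60,5)]))
cv2.imwrite("pics/car.png",np.vstack([crop(c,165,155,160,60,5),crop(c,250,155,160,60,5)]))
E
```

```text
(no output)
```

View pics/tiles.png

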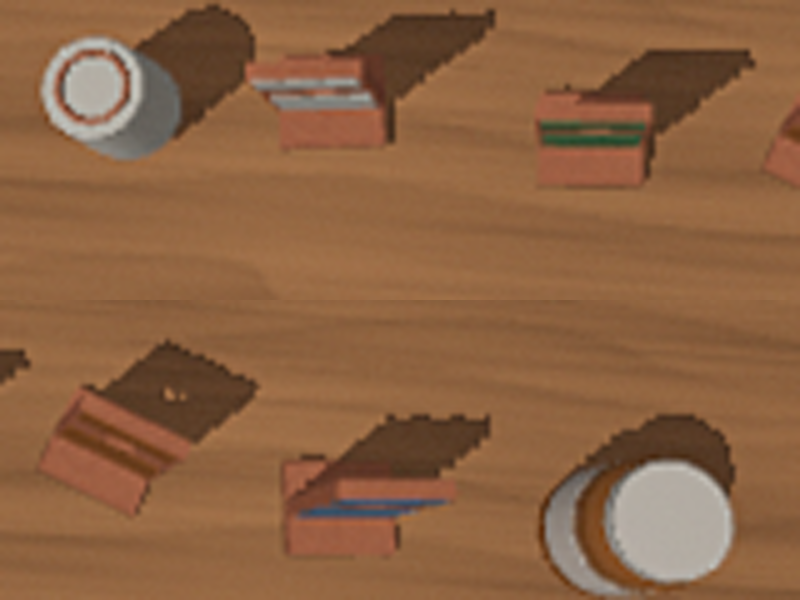

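View pics/car.png

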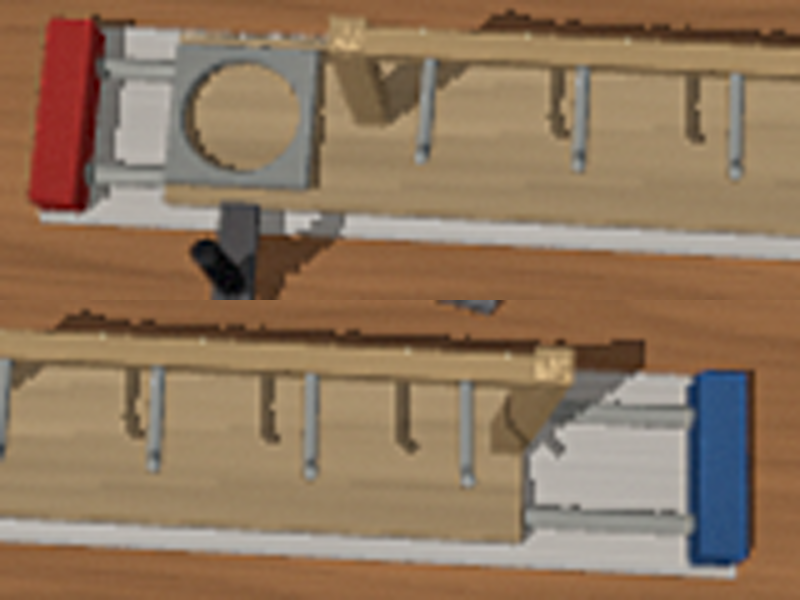

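The crops show the tile feet front edges, e.g. white (281–389, 148), green (537–645, 187), and the pegs tips and bar clearly. I'll fit the foot corners and overlay the model to check it.

```bash
cat >> h.py <<'E'
from scipy.optimize import least_squares
B=lambda x0,x1,y0,y1,z0,z1:np.array([[x,y,z] for x in(x0,x1) for y in(y0,y1) for z in(z0,z1)])
FOOT=B(-.028,.028,-.032,.032,0,.012); PL=B(-.005,.005,-.032,.032,.012,.135)
a=np.linspace(0,2*np.pi,24); EYE=np.c_[a*0-.005,.012*np.cos(a),.089+.012*np.sin(a)]
def tw(t,pts): return np.c_[pts[:,0]*np.cos(t[2])-pts[:,1]*np.sin(t[2])+t[0],pts[:,0]*np.sin(t[2])+pts[:,1]*np.cos(t[2])+t[1],pts[:,2]]
def fit(c,mod,pix):
    g=np.r_[w(c,pix[0],0)[:2],0]
    r=least_squares(lambda t:(np.array([p(c,q) for q in tw(t,np.array(mod))])-pix).ravel(),g); return r.x,np.abs(r.fun).max()
def wire(im,c,t,x,y,s):
    f=lambda q:tuple(np.round((p(c,q)-[x,y]+.5)*s-.5).astype(int).tolist())
    for bx,col in((FOOT,(255,255,0)),(PL,(0,255,255))):
        v=tw(t,bx)
        for i in range(8):
            for b in(1,2,4):
                if not i&b: cv2.line(im,f(v[i]),f(v[i|b]),col,1)
    cv2.polylines(im,[np.array([f(q) for q in tw(t,EYE)])],True,(255,0,255),1)
E
cat > fit0.py <<'E'
from h import *; import pickle
c=pickle.load(open("top0.pkl","rb"))
n=lambda u,v,x,y,s=5:np.array([(u+.5)/s-.5+x,(v+.5)/s-.5+y])
FL,FR=[-.028,.032,0],[-.028,-.032,0]; 
FTL,FTR=[-.028,.032,.012],[-.028,-.032,.012]
P={4:([FL,FR],[n(282,149,165,220),n(388,148,165,220)]),
   2:([FL,FR],[n(537,187,165,220),n(645,187,165,220)]),
   3:([FL,FR],[n(38,170,310,220),n(137,216,310,220)]),
   1:([FL,FR],[n(288,256,310,220),n(397,256,310,220)])}
T={};ims=[]
for k in(4,2,3,1):
    T[k],e=fit(c,P[k][0],np.array(P[k][1])); print(k,T[k].round(4),e.round(2))
    q=p(c,[*T[k][:2],.05]).astype(int); x,y=q-[20,15]; im=crop(c,x,y,40,30,10); wire(im,c,T[k],x,y,10); ims.append(im)
pickle.dump(T,open("T.pkl","wb"))
cv2.imwrite("pics/fit0.png",np.vstack([np.hstack(ims[:2]),np.hstack(ims[2:])]))
m=lambda u,v:n(u,v,165,155); r=lambda u,v:n(u,v-300,250,155)
print("cup top",w(c,n(95,88,165,220),.095))
for nm,q in(("p4",m(422,157)),("p3",m(579,167)),("p2",m(736,175)),("p2b",r(310,476)),("p1",r(466,483))): print(nm,"lip z.181",w(c,q,.181+.002).round(4))
for nm,q in(("r4",m(430,60)),("r3",m(582,67)),("r2",m(738,74)),("r1",r(467,381))): print(nm,"root",w(c,q,.169).round(4))
print("pocket rim z.042",w(c,m(243,115),.042).round(4),"block",[w(c,m(*q),.042).round(4) for q in((182,42),(320,45),(166,183),(308,188))])
print("handle top",w(c,m(203,252),.12).round(4),"base",w(c,m(238,288),.03))
print("red face",w(c,m(98,115),.04)," deck R edge",w(c,r(523,500),.03),w(c,r(690,460),.04),"stop ends",w(c,r(700,372),.045))
print("jar",w(c,n(670,222,310,220),.11))
E
python3 fit0.py
```

```text
4 [0.4612 0.1431 0.0846] 0.22
2 [ 0.4494 -0.0162  0.0746] 0.37
3 [ 0.4541 -0.1639 -0.3643] 0.33
1 [ 0.4293 -0.3084  0.073 ] 0.37
cup top [0.44799083 0.268366   0.095     ]
p4 lip z.181 [0.5885 0.0869 0.183 ]
p3 lip z.181 [0.5892 0.0021 0.183 ]
p2 lip z.181 [ 0.591  -0.0825  0.183 ]
p2b lip z.181 [ 0.5904 -0.082   0.183 ]
p1 lip z.181 [ 0.5928 -0.1657  0.183 ]
r4 root [0.6481 0.0889 0.169 ]
r3 root [0.6502 0.0048 0.169 ]
r2 root [ 0.6525 -0.0813  0.169 ]
r1 root [ 0.6548 -0.1661  0.169 ]
pocket rim z.042 [0.6458 0.2142 0.042 ] block [array([0.6901, 0.2573, 0.042 ]), array([0.6945, 0.1712, 0.042 ]), array([0.5991, 0.2566, 0.042 ]), array([0.6024, 0.1693, 0.042 ])]
handle top [0.541  0.2122 0.12  ] base [0.53918962 0.20751769 0.03      ]
red face [0.63973831 0.3042463  0.04      ]  deck R edge [ 0.62707471 -0.22444191  0.03      ] [ 0.65737007 -0.32418661  0.04      ] stop ends [ 0.71283939 -0.32809337  0.045     ]
jar [ 0.4255468  -0.46311283  0.11      ]
```

View pics/fit0.png

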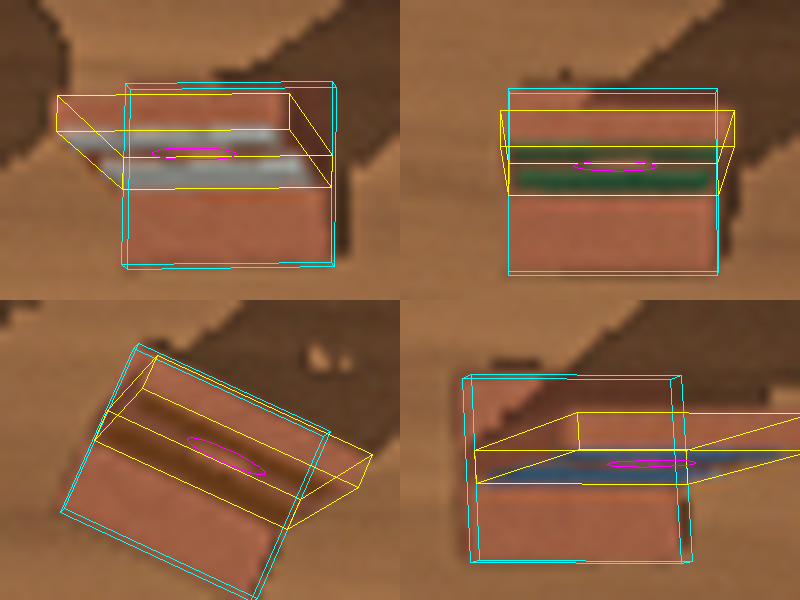

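The wireframes match the tiles to about 2 mm. The pegs come out 85 mm apart, with roots at x≈0.65 and rail yaw ≈0.02, which is consistent. Next I'll push the carrier home.

```bash
python3 -c "
from h import *
to([.45,-.2,.25],0.02)"
```

```text
t 0.15 tcp [ 0.1647 -0.6026  0.2011] yaw 0.267 F [0.1 0.6 0.5] w 1.0 -> offset [ 0.7627 -0.6263 -0.0971] twist 0.0786
```

Request:
step_arm:
  offset:
    - [0.76, -0.63, -0.1]
    - [0.76, -0.63, -0.1]
    - [0.76, -0.63, -0.1]
    - [0.76, -0.63, -0.1]
    - [0.76, -0.63, -0.1]
    - [0.76, -0.63, -0.1]
    - [0.76, -0.63, -0.1]
    - [0.76, -0.63, -0.1]
    - [0.76, -0.63, -0.1]
    - [0.76, -0.63, -0.1]
    - [0.76, -0.63, -0.1]
    - [0.76, -0.63, -0.1]
  twist: [0.079, 0.079, 0.079, 0.079, 0.079, 0.079, 0.079, 0.079, 0.079, 0.079, 0.079, 0.079]
  claw: 0

```text
clock: 1.35
ee_pos: [0.4486, -0.198, 0.2516]
tcp_rot: [1.0, 0.01, -0.0, 0.0]
contact_force: [0.0, -1.7, 0.3]
grip_width: 0.031
grip_force: 0.0
```

```bash
python3 -c "
from h import *
to([.538,.255,.25],0.02);to([.538,.255,.075],0.02)"
```

```text
t 1.35 tcp [ 0.4486 -0.198   0.2516] yaw 0.021 F [ 0.  -1.7  0.3] w 0.031 -> offset [ 0.1978 -0.9021  0.0031] twist 0.0003
t 1.35 tcp [ 0.4486 -0.198   0.2516] yaw 0.021 F [ 0.  -1.7  0.3] w 0.031 -> offset [ 0.1979 -0.9022  0.3531] twist 0.0003
```

Request:
step_arm:
  offset:
    - [0.2, -0.9, 0]
    - [0.2, -0.9, 0]
    - [0.2, -0.9, 0]
    - [0.2, -0.9, 0]
    - [0.2, -0.9, 0]
    - [0.2, -0.9, 0]
    - [0.2, -0.9, 0]
    - [0.2, -0.9, 0]
    - [0.2, -0.9, 0]
    - [0.2, -0.9, 0]
    - [0.2, -0.9, 0]
    - [0.2, -0.9, 0.1]
  twist: [0, 0, 0, 0, 0, 0, 0, 0, 0, 0, 0, 0]

```text
clock: 2.55
ee_pos: [0.5434, 0.2528, 0.2063]
tcp_rot: [1.0, 0.008, 0.004, -0.001]
contact_force: [1.4, 1.1, 0.0]
grip_width: 0.003
grip_force: 0.0
```

Request:
step_arm:
  offset:
    - [0, 0, 0.15]
    - [0, 0, 0.25]
    - [0, 0, 0.25]
    - [0, 0, 0.25]
    - [0, 0.06, 0.25]
    - [0, 0.12, 0.25]
    - [0, 0.16, 0.25]
    - [0, 0.2, 0.25]
    - [0, 0.22, 0.25]
  twist: [0, 0, 0, 0, 0, 0, 0, 0, 0]

```text
clock: 3.45
ee_pos: [0.5433, 0.14, 0.0786]
tcp_rot: [1.0, 0.007, 0.001, 0.0]
contact_force: [0.0, 2.2, 0.3]
grip_width: 0.005
grip_force: 1.3
```

Request:
step_arm:
  offset:
    - [0, 0.01, 0]
    - [0, 0.02, 0]
    - [0, 0.03, 0]
    - [0, 0.04, 0]
    - [0, 0.05, 0]
  twist: [0, 0, 0, 0, 0]

```text
clock: 3.95
ee_pos: [0.5426, 0.1227, 0.0773]
tcp_rot: [1.0, 0.011, 0.001, -0.003]
contact_force: [4.6, 27.9, -4.9]
grip_width: 0.005
grip_force: 14.0
```

At the stop (28 N). I'll back off, lift, and position above the cup.

Request:
step_arm:
  offset:
    - [0, -0.04, 0]
    - [0, -0.06, 0]
    - [0, -0.06, -0.1]
    - [0, -0.06, -0.2]
    - [-0.05, -0.15, -0.3]
    - [-0.1, -0.24, -0.3]
    - [-0.19, -0.29, -0.3]
    - [-0.19, -0.29, -0.3]
  twist: [0, 0, 0, 0, 0, 0, 0, 0]
  claw: 1

```text
clock: 4.75
ee_pos: [0.4408, 0.2648, 0.2273]
tcp_rot: [1.0, 0.013, 0.0, 0.0]
contact_force: [-0.4, 0.2, -0.3]
grip_width: 0.649
grip_force: 0.0
```

```bash
python3 - <<'E'
from h import *; import pickle
c=shot("top"); pickle.dump(c,open("top1.pkl","wb"))
im=c["color"]
cv2.imwrite("pics/car1.png",np.vstack([crop(c,190,155,160,60,5),crop(c,280,155,160,60,5)]))
c0=pickle.load(open("top0.pkl","rb"))
n=lambda u,v:((u+.5)/5-.5+165,(v+.5)/5-.5+155)
print("post corners",[w(c0,n(*q),.175).round(3) for q in((330,20),(365,20),(330,52),(365,52))])
to([.448,.268,.2],1.59)
E
```

```text
post corners [array([0.665, 0.145, 0.175]), array([0.666, 0.126, 0.175]), array([0.647, 0.144, 0.175]), array([0.648, 0.124, 0.175])]
t 4.8 tcp [0.4401 0.2651 0.2273] yaw 0.026 F [-1.2  1.8  0.1] w 0.697 -> offset [ 0.0159 -0.0054  0.0546] twist -0.4978
```

View pics/car1.png

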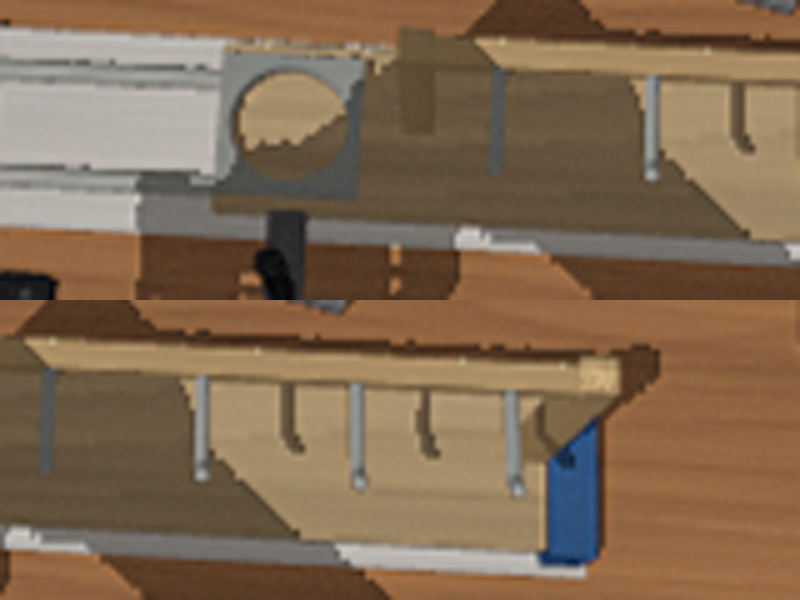

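The carrier is home: deck edge on the blue stop, with peg lips at (495,170), (652,175), and in the lower panel (360,484), (517,491). Next I'll grip the cup.

```bash
python3 - <<'E'
from h import *; import pickle
c=pickle.load(open("top1.pkl","rb"))
n=lambda u,v,x=190:((u+.5)/5-.5+x,(v+.5)/5-.5+155)
for nm,a,b in(("4",n(495,171),n(499,70)),("3",n(652,176),n(654,77)),("2",n(360,184,280),n(357,82,280)),("1",n(517,191,280),n(513,90,280))):
    print(nm,w(c,a,.183).round(4),w(c,b,.169).round(4))
print("pocket",w(c,n(291,126.5),.042).round(4),"handle",w(c,n(268,256),.12).round(4))
E
```

```text
4 [ 0.5886 -0.0201  0.183 ] [ 0.6502 -0.0184  0.169 ]
3 [ 0.5921 -0.1045  0.183 ] [ 0.6525 -0.1039  0.169 ]
2 [ 0.594  -0.1893  0.183 ] [ 0.6558 -0.188   0.169 ]
1 [ 0.5963 -0.2734  0.183 ] [ 0.6575 -0.2737  0.169 ]
pocket [0.6463 0.1067 0.042 ] handle [0.5466 0.1045 0.12  ]
```

Request:
step_arm:
  offset:
    - [0.015, -0.006, 0.05]
    - [0.015, -0.006, 0.05]
    - [0.015, -0.006, 0.05]
    - [0.015, -0.006, 0.05]
    - [0.015, -0.006, 0.05]
    - [0.015, -0.006, 0.05]
    - [0.015, -0.006, 0.05]
    - [0.015, -0.006, 0.05]
    - [0.015, -0.006, 0.05]
    - [0.015, -0.006, 0.05]
    - [0.015, -0.006, 0.05]
    - [0.015, -0.006, 0.05]
  twist: [-0.5, -0.5, -0.5, -0.5, -0.5, -0.5, -0.5, -0.5, -0.5, -0.5, -0.5, -0.5]

```text
clock: 6.0
ee_pos: [0.4525, 0.2631, 0.2011]
tcp_rot: [0.7, 0.714, -0.001, 0.0]
contact_force: [-0.1, -0.0, 0.6]
grip_width: 1.002
grip_force: 0.0
```

```bash
python3 - <<'E'
from h import *
c=shot("wrist"); cv2.imwrite("pics/wr1.png",c["color"][:,:,::-1])
print(c["eye"],c["orientation"])
to([.448,.268,.06],1.59)
E
```

```text
[0.45208937 0.34703916 0.38478602] [9.88121190e-01 9.33181005e-03 4.49888762e-04 1.53392404e-01]
t 6.05 tcp [0.4524 0.2633 0.2012] yaw 1.587 F [-1.1  1.2  0.7] w 0.998 -> offset [ 0.0098 -0.0085  0.2824] twist -0.001
```

View pics/wr1.png

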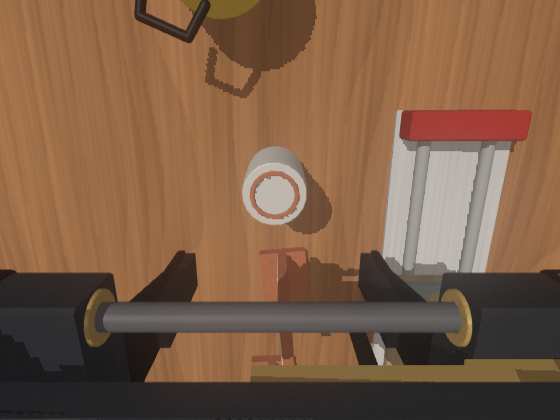

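The wrist view shows the cup's foot centred at (275,195), so I'll cross-check that against the top view.

```bash
python3 - <<'E'
from h import *
c=shot("wrist"); print(w(c,(275,195),.095))
to([.448,.268,.06],1.59)
E
```

```text
[0.45070661 0.27061832 0.095     ]
t 6.1 tcp [0.4524 0.2635 0.2013] yaw 1.586 F [0.2 0.8 0.5] w 1.0 -> offset [ 0.0093 -0.0085  0.2827] twist -0.0012
```

Request:
step_arm:
  offset:
    - [0.012, -0.007, 0.1]
    - [0.012, -0.007, 0.18]
    - [0.012, -0.007, 0.24]
    - [0.012, -0.007, 0.28]
    - [0.012, -0.007, 0.28]
  twist: [0, 0, 0, 0, 0]

```text
clock: 6.6
ee_pos: [0.4471, 0.2688, 0.0591]
tcp_rot: [0.701, 0.713, -0.002, -0.001]
contact_force: [0.8, -0.1, -0.2]
grip_width: 0.999
grip_force: 0.0
```

Request:
step_arm:
  offset:
    - [0, 0, 0]
    - [0, 0, 0]
    - [0, 0, 0]
    - [0, 0, 0]
    - [0, 0, 0]
    - [0, 0, 0]
    - [0, 0, 0]
  twist: [0, 0, 0, 0, 0, 0, 0]
  claw: 0

```text
clock: 7.3
ee_pos: [0.4491, 0.2704, 0.0623]
tcp_rot: [0.701, 0.714, 0.0, 0.0]
contact_force: [-0.2, -0.3, 5.5]
grip_width: 0.668
grip_force: 30.1
```

```bash
python3 - <<'E'
from h import *
to([.6465,.107,.2],1.59)
to([.6465,.107,.1],1.59)
E
```

```text
t 7.3 tcp [0.4491 0.2704 0.0623] yaw 1.589 F [-0.2 -0.3  5.5] w 0.668 -> offset [-0.334  0.389 -0.275] twist -0.0003
t 7.3 tcp [0.4491 0.2704 0.0623] yaw 1.589 F [-0.2 -0.3  5.5] w 0.668 -> offset [-0.334   0.3888 -0.075 ] twist -0.0003
```

Request:
step_arm:
  offset:
    - [0, 0, -0.1]
    - [0, 0, -0.2]
    - [0, 0, -0.28]
    - [-0.06, 0.07, -0.28]
    - [-0.13, 0.15, -0.28]
    - [-0.19, 0.22, -0.28]
    - [-0.25, 0.29, -0.28]
    - [-0.3, 0.35, -0.28]
    - [-0.334, 0.39, -0.28]
    - [-0.334, 0.39, -0.28]
    - [-0.334, 0.39, -0.28]
  twist: [0, 0, 0, 0, 0, 0, 0, 0, 0, 0, 0]

```text
clock: 8.4
ee_pos: [0.6463, 0.1069, 0.2009]
tcp_rot: [0.701, 0.714, -0.0, -0.001]
contact_force: [-0.6, 1.3, -0.7]
grip_width: 0.666
grip_force: 29.9
```

```bash
python3 - <<'E'
from h import *
c=shot("wrist"); cv2.imwrite("pics/wr2.png",c["color"][:,:,::-1])
to([.647,.107,.098],1.59)
E
```

```text
t 8.45 tcp [0.6459 0.1078 0.2013] yaw 1.591 F [ 0.8  0.2 -1.4] w 0.662 -> offset [-0.0019  0.0025  0.2067] twist 0.0002
```

View pics/wr2.png

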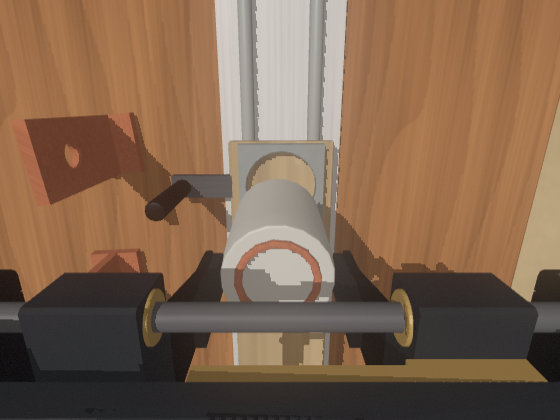

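The block shows its top edge at row 143 and sides at columns 238–326, so I can check the pocket centre from these.

```bash
python3 - <<'E'
from h import *
c=shot("wrist")
L=w(c,(238,145),.042);Rr=w(c,(326,144),.042); M=(L+Rr)/2; e=(Rr-L)/np.linalg.norm(Rr-L); print(L,Rr,M, M+.044*np.array([e[1],-e[0],0]))
print("hole LR",w(c,(246,185),.042),w(c,(316,185),.042),"top",w(c,(281,151),.042))
E
```

```text
[0.6057084  0.15248917 0.042     ] [0.69408121 0.15523668 0.042     ] [0.64989481 0.15386293 0.042     ] [0.6512621  0.10988417 0.042     ]
hole LR [0.61339922 0.11148679 0.042     ] [0.68632316 0.11295419 0.042     ] top [0.64906907 0.1473654  0.042     ]
```

Request:
step_arm:
  offset:
    - [0.003, 0.004, 0.08]
    - [0.003, 0.004, 0.14]
    - [0.003, 0.004, 0.17]
    - [0.003, 0.004, 0.19]
    - [0.003, 0.004, 0.205]
    - [0.003, 0.004, 0.21]
    - [0.003, 0.004, 0.215]
  twist: [0, 0, 0, 0, 0, 0, 0]

```text
clock: 9.2
ee_pos: [0.6492, 0.1087, 0.0951]
tcp_rot: [0.701, 0.714, 0.001, 0.0]
contact_force: [-0.2, 0.1, -1.4]
grip_width: 0.667
grip_force: 29.9
```

Request:
step_arm:
  offset:
    - [0, 0, 0.004]
    - [0, 0, 0.004]
  twist: [0, 0]

```text
clock: 9.4
ee_pos: [0.6489, 0.1084, 0.0926]
tcp_rot: [0.701, 0.714, 0.0, 0.0]
contact_force: [0.7, -0.5, -0.9]
grip_width: 0.667
grip_force: 29.9
```

Request:
step_arm:
  offset:
    - [0, 0, 0]
    - [0, 0, 0]
    - [0, 0, 0]
    - [0, 0, -0.05]
    - [0, 0, -0.12]
    - [0, 0, -0.21]
    - [0, 0, -0.21]
  twist: [0, 0, 0, 0, 0, 0, 0]
  claw: 1

```text
clock: 10.1
ee_pos: [0.6509, 0.11, 0.204]
tcp_rot: [0.7, 0.714, 0.004, 0.002]
contact_force: [0.0, -0.2, 0.8]
grip_width: 0.996
grip_force: 0.0
```

```bash
python3 - <<'E'
from h import *; import pickle
c=shot("top"); pickle.dump(c,open("top2.pkl","wb"))
T=pickle.load(open("T.pkl","rb"))
s=manip.sense();print(s["ee_pos"],s["contact_force"])
im0=pickle.load(open("top0.pkl","rb"))["color"].astype(int);d=np.abs(c["color"].astype(int)-im0).max(2)
for k in T:
    u,v=p(c,[*T[k][:2],.05]).astype(int); print(k,d[v-12:v+12,u-16:u+16].mean().round(1))
t=T[4]; yaw=t[2]; print(t, "tile4 grasp yaw",yaw+np.pi/2)
to([t[0],t[1],.25],yaw+np.pi/2)
to([t[0],t[1],.107],yaw+np.pi/2)
E
```

```text
[0.65003195 0.10937284 0.20072384] [-0.71404872  0.25665932 -0.61026108]
4 4.0
2 73.7
3 41.1
1 27.6
[0.46118686 0.14314455 0.08461636] tile4 grasp yaw 1.6554126826771547
t 10.15 tcp [0.65   0.1094 0.2007] yaw 1.589 F [-0.7  0.3 -0.6] w 0.995 -> offset [ 0.0747 -0.3758 -0.1005] twist -0.021
t 10.15 tcp [0.65   0.1094 0.2007] yaw 1.589 F [-0.7  0.3 -0.6] w 0.995 -> offset [ 0.0744 -0.3774  0.1855] twist -0.021
```

Request:
step_arm:
  offset:
    - [0.02, -0.09, -0.05]
    - [0.04, -0.18, -0.05]
    - [0.06, -0.27, -0.05]
    - [0.074, -0.35, -0.05]
    - [0.074, -0.377, 0]
    - [0.074, -0.377, 0.08]
    - [0.074, -0.377, 0.14]
    - [0.074, -0.377, 0.185]
    - [0.074, -0.377, 0.185]
  twist: [-0.02, -0.02, -0.021, -0.021, -0.021, -0.021, -0.021, -0.021, -0.021]

```text
clock: 11.05
ee_pos: [0.4571, 0.141, 0.1017]
tcp_rot: [0.676, 0.736, -0.002, -0.002]
contact_force: [-0.2, -1.2, 0.6]
grip_width: 1.0
grip_force: 0.0
```

Request:
step_arm:
  offset:
    - [0, 0, 0]
    - [0, 0, 0]
    - [0, 0, 0]
    - [0, 0, 0]
    - [0, 0, 0]
    - [0, 0, 0]
    - [0, 0, 0]
    - [0, 0, 0]
    - [0, 0, 0]
    - [0, 0, 0]
  twist: [0, 0, 0, 0, 0, 0, 0, 0, 0, 0]
  claw: 0

```text
clock: 12.05
ee_pos: [0.4595, 0.1419, 0.1047]
tcp_rot: [0.677, 0.736, -0.0, 0.0]
contact_force: [-0.0, 1.0, 0.2]
grip_width: 0.171
grip_force: 0.2
```

```bash
python3 - <<'E'
from h import *; import pickle
s=manip.sense();print(s["ee_pos"],s["contact_force"],s["grip_width"])
c=shot("wrist"); cv2.imwrite("pics/wr3.png",c["color"][:,:,::-1])
to([.5,.04,.27],.015+np.pi/2)
to([.52,-.018,.27],.015+np.pi/2)
E
```

```text
[0.45948061 0.14188511 0.10471171] [-0.03972851  0.98273898  0.17972524] 0.17061084385220043
t 12.1 tcp [0.4595 0.1419 0.1047] yaw 1.655 F [ 1.   0.3 -0.6] w 0.122 -> offset [-0.21    0.0635 -0.3305] twist 0.0222
t 12.1 tcp [0.4595 0.1419 0.1047] yaw 1.655 F [ 1.   0.3 -0.6] w 0.122 -> offset [-0.3289  0.0935 -0.3305] twist 0.0222
```

View pics/wr3.png

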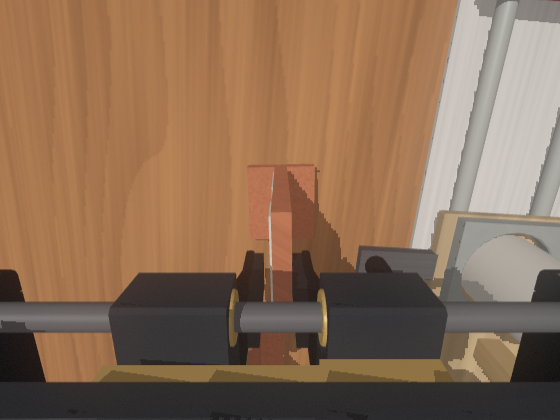

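The plate sits between the fingers, with its +y top edge at about (282,205). I'll finish closing and measure the tile's y from it.

Request:
step_arm:
  offset:
    - [0, 0, 0]
    - [0, 0, 0]
    - [0, 0, 0]
  twist: [0, 0, 0]

```text
clock: 12.4
ee_pos: [0.4593, 0.1418, 0.1046]
tcp_rot: [0.677, 0.736, -0.0, -0.0]
contact_force: [0.1, -0.4, -2.0]
grip_width: 0.111
grip_force: 29.9
```

```bash
cat >> h.py <<'E'
def endy(c,uv,z=.135):
    s=manip.sense(); r=R.from_quat(s["tcp_rot"]); return r.inv().apply(w(c,uv,z)-s["ee_pos"])
E
python3 - <<'E'
from h import *
c=shot("wrist"); cv2.imwrite("pics/wr3b.png",c["color"][:,:,::-1])
print(endy(c,(282,205)), endy(c,(282,166),0.006))
# row profile of column 283 for precise edge
print(c["color"][160:215:3,283].tolist())
to([.52,-.018,.27],.015+np.pi/2)
E
```

```text
[ 0.03841352  0.00295948 -0.03040692] [0.03461709 0.00450119 0.09859303]
[[167, 116, 77], [166, 116, 76], [151, 92, 67], [150, 91, 65], [151, 92, 66], [151, 92, 67], [149, 91, 66], [150, 91, 66], [147, 90, 65], [148, 90, 65], [149, 91, 65], [149, 92, 65], [149, 91, 65], [150, 91, 66], [149, 90, 66], [150, 92, 66], [152, 93, 66], [151, 91, 64], [187, 119, 85]]
t 12.45 tcp [0.4593 0.1418 0.1046] yaw 1.655 F [ 0.2 -0.3 -1.7] w 0.108 -> offset [-0.3288  0.0938 -0.3308] twist 0.0222
```

Request:
step_arm:
  offset:
    - [0, 0, -0.1]
    - [0, 0, -0.2]
    - [0, 0, -0.3]
    - [-0.06, 0.02, -0.33]
    - [-0.14, 0.04, -0.33]
    - [-0.22, 0.06, -0.33]
    - [-0.28, 0.08, -0.33]
    - [-0.33, 0.09, -0.33]
    - [-0.33, 0.09, -0.33]
    - [-0.33, 0.09, -0.33]
  twist: [0, 0, 0, 0.022, 0.022, 0.022, 0.022, 0.022, 0.022, 0.022]

```text
clock: 13.45
ee_pos: [0.5181, -0.0187, 0.2695]
tcp_rot: [0.702, 0.712, 0.0, -0.0]
contact_force: [-0.0, 0.4, -1.4]
grip_width: 0.114
grip_force: 29.9
```

```bash
python3 - <<'E'
from h import *; import pickle
c=shot("wrist"); pickle.dump(c,open("w4.pkl","wb")); sc=shot("scene"); pickle.dump(sc,open("s4.pkl","wb"))
a=crop(c,120,40,400,300,1)
q=p(sc,[.6,-.1,.17]).astype(int); print(q)
b=crop(sc,q[0]-50,q[1]-50,100,100,4)
im=np.hstack([cv2.resize(c["color"][:,:,::-1],(400,300)),np.zeros((300,400,3),np.uint8)]); 
out=np.zeros((600,800,3),np.uint8); out[:420,:560]=0; 
out[:300,:400]=cv2.resize(c["color"][:,:,::-1],(400,300),interpolation=cv2.INTER_AREA); out[200:600,400:800]=b
cv2.imwrite("pics/mix4.png",out)
to([.56,-.02,.1926],.02+np.pi/2)
E
```

```text
[283 218]
t 13.55 tcp [ 0.518  -0.0174  0.2698] yaw 1.588 F [-0.6  0.2 -1.5] w 0.112 -> offset [-0.0066  0.0839  0.1544] twist -0.0009
```

View pics/mix4.png

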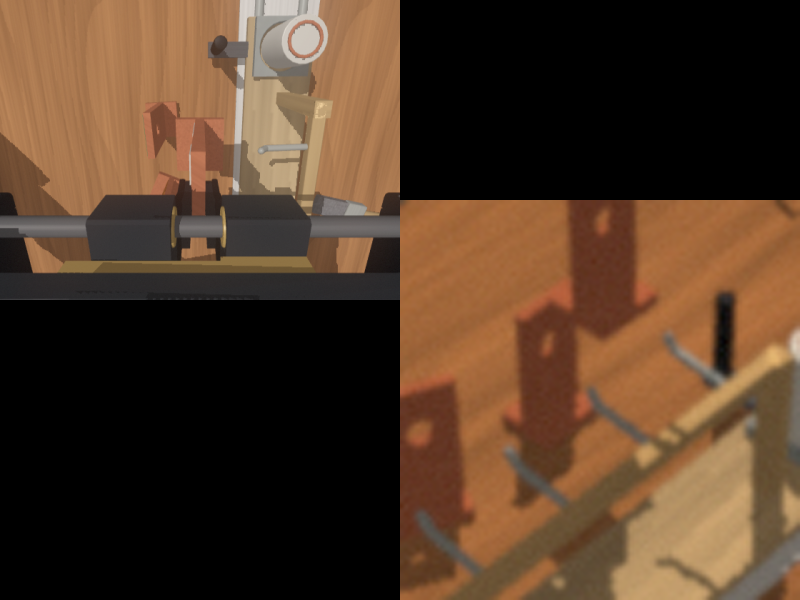

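The cup stands in its pocket and tile4 is held upright. Scene lip tips are at (669,338), (593,395), (509,454) and (420,518), and the wrist view puts peg 4's lip at about (367,210). I'll triangulate these.

```bash
python3 - <<'E'
from h import *; import pickle
c,sc,tp=[pickle.load(open(f,"rb")) for f in("w4.pkl","s4.pkl","top1.pkl")]
n=lambda u,v,x=190:np.array([(u+.5)/5-.5+x,(v+.5)/5-.5+155])
S=lambda u,v:np.array([(u-400+.5)/4-.5+233,(v-200+.5)/4-.5+168])
L={4:[(tp,n(495,171)),(sc,S(669,338))],3:[(tp,n(652,176)),(sc,S(593,395))],2:[(tp,n(360,184,280)),(sc,S(509,454))],1:[(tp,n(517,191,280)),(sc,S(420,518))]}
for k,o in L.items():
    if k==4: print("with wrist",least_squares(lambda P:np.concatenate([p(a,P)-b for a,b in o+[(c,np.array([366.8,210]))]]),[.6,0,.18]).x.round(4))
    r=least_squares(lambda P:np.concatenate([p(a,P)-b for a,b in o]),[.6,0,.18]); print(k,r.x.round(4),np.abs(r.fun).max().round(2))
E
```

```text
with wrist [ 0.5944 -0.0193  0.1788]
4 [ 0.5909 -0.0195  0.177 ] 0.36
3 [ 0.5942 -0.1048  0.1766] 0.16
2 [ 0.5954 -0.1904  0.1773] 0.06
1 [ 0.5974 -0.2754  0.1774] 0.29
```

Request:
step_arm:
  offset:
    - [-0.008, 0.02, 0.05]
    - [-0.008, 0.04, 0.1]
    - [-0.008, 0.054, 0.14]
    - [-0.008, 0.054, 0.157]
    - [-0.008, 0.054, 0.157]
    - [-0.008, 0.054, 0.157]
  twist: [-0.001, -0.001, -0.001, -0.001, -0.001, -0.001]

```text
clock: 14.15
ee_pos: [0.5454, -0.0217, 0.1923]
tcp_rot: [0.7, 0.714, 0.0, 0.0]
contact_force: [0.0, 1.2, -1.2]
grip_width: 0.112
grip_force: 29.9
```

```bash
python3 -c "
from h import *
to([.585,-.0212,.191],.02+np.pi/2);to([.615,-.0205,.191],.02+np.pi/2)"
```

```text
t 14.15 tcp [ 0.5454 -0.0217  0.1923] yaw 1.59 F [ 0.   1.2 -1.2] w 0.112 -> offset [-0.0005  0.0792  0.0027] twist -0.0002
t 14.15 tcp [ 0.5454 -0.0217  0.1923] yaw 1.59 F [ 0.   1.2 -1.2] w 0.112 -> offset [-0.0002  0.1393  0.0027] twist -0.0002
```

Request:
step_arm:
  offset:
    - [0, 0.02, 0.002]
    - [0, 0.04, 0.002]
    - [0, 0.055, 0.002]
    - [0, 0.07, 0.002]
    - [0, 0.08, 0.002]
  twist: [0, 0, 0, 0, 0]

```text
clock: 14.65
ee_pos: [0.5861, -0.0214, 0.1901]
tcp_rot: [0.7, 0.714, 0.0, -0.0]
contact_force: [-1.1, -0.7, -2.2]
grip_width: 0.116
grip_force: 29.9
```

Request:
step_arm:
  offset:
    - [0, 0.01, 0]
    - [0, 0.02, 0]
    - [0, 0.03, 0]
    - [0, 0.04, 0]
  twist: [0, 0, 0, 0]

```text
clock: 15.05
ee_pos: [0.6057, -0.0212, 0.1903]
tcp_rot: [0.701, 0.714, -0.0, 0.0]
contact_force: [-0.1, -0.9, -1.6]
grip_width: 0.107
grip_force: 29.9
```

Request:
step_arm:
  offset:
    - [0, 0.015, 0]
    - [0, 0.03, 0]
    - [0, 0.03, 0.01]
    - [0, 0.03, 0.018]
    - [0, 0.03, 0.024]
  twist: [0, 0, 0, 0, 0]

```text
clock: 15.55
ee_pos: [0.6199, -0.0209, 0.1775]
tcp_rot: [0.7, 0.714, -0.0, -0.0]
contact_force: [-0.4, 0.5, -1.3]
grip_width: 0.109
grip_force: 29.9
```

Request:
step_arm:
  offset:
    - [0, 0, 0.002]
    - [0, 0, 0.004]
    - [0, 0, 0.006]
  twist: [0, 0, 0]

```text
clock: 15.85
ee_pos: [0.6203, -0.021, 0.1759]
tcp_rot: [0.701, 0.714, 0.0, 0.0]
contact_force: [-3.0, -0.3, 8.2]
grip_width: 0.109
grip_force: 29.9
```

Resting on peg 4 (8 N up). I'll release partially and lift.

Request:
step_arm:
  offset:
    - [0, 0, 0]
    - [0, 0, 0]
    - [0, 0, 0]
    - [0, 0, 0]
    - [0, 0, -0.04]
    - [0, 0, -0.1]
    - [-0.05, -0.05, -0.16]
    - [-0.05, -0.15, -0.16]
    - [-0.05, -0.2, -0.16]
  twist: [0, 0, 0, 0, 0, 0, 0, 0, 0]
  claw: 0.3

```text
clock: 16.75
ee_pos: [0.519, -0.0478, 0.2554]
tcp_rot: [0.701, 0.713, -0.0, 0.0]
contact_force: [0.7, -0.4, -0.3]
grip_width: 0.302
grip_force: 0.0
```

```bash
python3 - <<'E'
from h import *; import pickle
c=shot("top"); pickle.dump(c,open("top3.pkl","wb"))
T=pickle.load(open("T.pkl","rb"))
im0=pickle.load(open("top0.pkl","rb"))["color"].astype(int);d=np.abs(c["color"].astype(int)-im0).max(2)
for k in T:
    u,v=p(c,[*T[k][:2],.05]).astype(int); print(k,d[v-12:v+12,u-16:u+16].mean().round(1))
cv2.imwrite("pics/top3.png",crop(c,180,140,266,200,3))
t=T[2]; to([t[0],t[1],.25],t[2]+np.pi/2)
E
```

```text
4 27.5
2 30.4
3 58.3
1 12.3
t 16.8 tcp [ 0.5169 -0.0475  0.2555] yaw 1.59 F [1.9 2.2 1. ] w 0.302 -> offset [ 0.0651 -0.1337  0.011 ] twist -0.0177
```

View pics/top3.png

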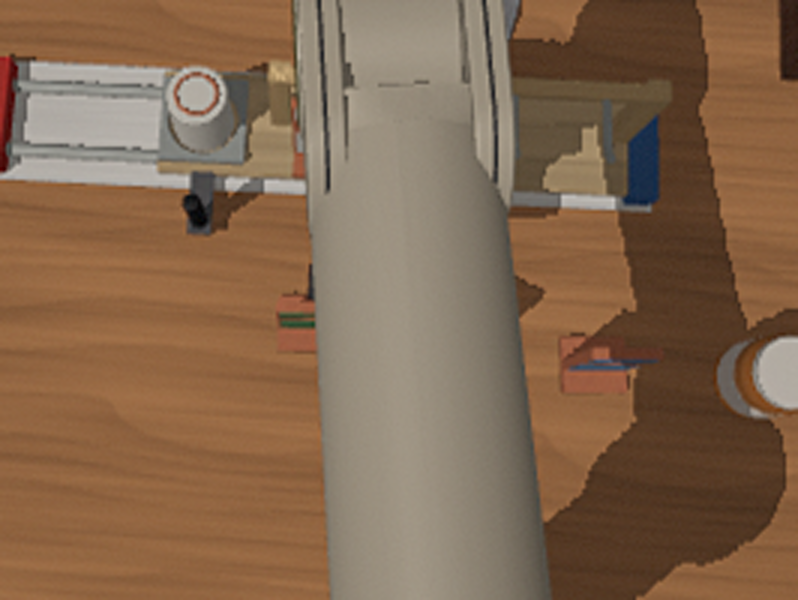

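Green and blue tiles match their first measured positions and the arm hides amber. Picking up tile2 next.

Request:
step_arm:
  offset:
    - [0.03, -0.07, 0.01]
    - [0.065, -0.134, 0.02]
    - [0.065, -0.134, 0.02]
    - [0.065, -0.134, 0.08]
    - [0.065, -0.134, 0.16]
    - [0.065, -0.134, 0.23]
    - [0.065, -0.134, 0.28]
    - [0.065, -0.134, 0.297]
    - [0.065, -0.134, 0.297]
    - [0.065, -0.134, 0.297]
  twist: [-0.018, -0.018, -0.018, -0.018, -0.018, -0.018, -0.018, -0.018, -0.018, -0.018]
  claw: 1

```text
clock: 17.8
ee_pos: [0.4541, -0.0163, 0.1079]
tcp_rot: [0.68, 0.733, 0.0, 0.001]
contact_force: [-0.3, 0.1, 0.4]
grip_width: 0.99
grip_force: 0.0
```

Request:
step_arm:
  offset:
    - [0, 0, 0]
    - [0, 0, 0]
    - [0, 0, 0]
    - [0, 0, 0]
    - [0, 0, 0]
    - [0, 0, 0]
    - [0, 0, 0]
    - [0, 0, 0]
    - [0, 0, 0]
    - [0, 0, 0]
    - [0, 0, 0]
    - [0, 0, 0]
  twist: [0, 0, 0, 0, 0, 0, 0, 0, 0, 0, 0, 0]
  claw: 0

```text
clock: 19.0
ee_pos: [0.453, -0.0165, 0.1066]
tcp_rot: [0.68, 0.733, -0.0, -0.0]
contact_force: [0.4, 0.2, -0.5]
grip_width: 0.111
grip_force: 30.0
```

```bash
cat >> h.py <<'E'
def prof():
    "tool-x offset of tile centre, from the +y top end of the held plate"
    c=shot("wrist"); col=c["color"][120:260,281:285].astype(int).mean(1).sum(1)
    d=np.diff(col); 
    print("edges",[(120.5+i,int(v)) for i,v in enumerate(d) if abs(v)>18])
    for r in (205,212.5,220): print(r,(endy(c,(283,r),manip.sense()["ee_pos"][2]+.0305)[0]-.032).round(4))
E
python3 - <<'E'
from h import *
prof()
to([.45,-.06,.25],.02+np.pi/2)
to([.545,-.107,.191],.02+np.pi/2)
E
```

```text
edges [(165.5, -38), (166.5, -27), (168.5, 33), (171.5, -45), (172.5, -18), (214.5, 54)]
205 0.0065
212.5 0.0027
220 -0.0011
t 19.05 tcp [ 0.453  -0.0165  0.1066] yaw 1.646 F [-0.1 -0.6 -2.2] w 0.107 -> offset [-0.0863 -0.0127 -0.2867] twist 0.0176
t 19.05 tcp [ 0.453  -0.0165  0.1066] yaw 1.646 F [-0.1 -0.6 -2.2] w 0.107 -> offset [-0.1943  0.1698 -0.1688] twist 0.0176
```

```bash
python3 - <<'E'
from h import *
to([.535,-.1055,.27],.02+np.pi/2)
to([.545,-.1054,.193],.02+np.pi/2)
E
```

```text
t 19.05 tcp [ 0.453  -0.0165  0.1066] yaw 1.646 F [-0.1 -0.6 -2.2] w 0.107 -> offset [-0.1898  0.15   -0.3268] twist 0.0176
t 19.05 tcp [ 0.453  -0.0165  0.1066] yaw 1.646 F [-0.1 -0.6 -2.2] w 0.107 -> offset [-0.1911  0.17   -0.1728] twist 0.0176
```

Request:
step_arm:
  offset:
    - [0, 0, -0.1]
    - [0, 0, -0.2]
    - [0, 0, -0.3]
    - [-0.07, 0.03, -0.32]
    - [-0.14, 0.08, -0.32]
    - [-0.19, 0.14, -0.32]
    - [-0.191, 0.17, -0.3]
    - [-0.191, 0.17, -0.22]
    - [-0.191, 0.17, -0.173]
    - [-0.191, 0.17, -0.173]
    - [-0.191, 0.17, -0.173]
    - [-0.191, 0.17, -0.173]
  twist: [0, 0, 0, 0.0176, 0.0176, 0.0176, 0.0176, 0.0176, 0.0176, 0.0176, 0.0176, 0.0176]

```text
clock: 20.25
ee_pos: [0.5459, -0.1054, 0.195]
tcp_rot: [0.7, 0.714, 0.001, 0.001]
contact_force: [0.5, 0.1, -1.2]
grip_width: 0.111
grip_force: 30.0
```

```bash
python3 - <<'E'
from h import *
to([.588,-.1052,.193],.02+np.pi/2)
to([.622,-.1045,.193],.02+np.pi/2)
E
```

```text
t 20.25 tcp [ 0.5459 -0.1054  0.195 ] yaw 1.591 F [ 0.5  0.1 -1.2] w 0.111 -> offset [-0.0013  0.0841  0.0041] twist -0.0001
t 20.25 tcp [ 0.5459 -0.1054  0.195 ] yaw 1.591 F [ 0.5  0.1 -1.2] w 0.111 -> offset [-0.0013  0.1521  0.0042] twist -0.0001
```

Request:
step_arm:
  offset:
    - [0, 0.02, 0]
    - [0, 0.04, 0]
    - [0, 0.06, 0]
    - [0, 0.075, 0]
    - [0, 0.088, 0]
  twist: [0, 0, 0, 0, 0]

```text
clock: 20.75
ee_pos: [0.59, -0.1042, 0.1931]
tcp_rot: [0.7, 0.714, 0.0, -0.0]
contact_force: [-0.1, -0.4, -2.3]
grip_width: 0.108
grip_force: 30.0
```

Request:
step_arm:
  offset:
    - [0, 0.01, 0]
    - [0, 0.02, 0]
    - [0, 0.03, 0]
    - [0, 0.04, 0]
  twist: [0, 0, 0, 0]

```text
clock: 21.15
ee_pos: [0.6094, -0.1041, 0.1933]
tcp_rot: [0.7, 0.714, -0.0, 0.0]
contact_force: [-0.2, -0.3, -1.4]
grip_width: 0.109
grip_force: 30.0
```

Request:
step_arm:
  offset:
    - [0, 0.013, 0]
    - [0, 0.026, 0]
    - [0, 0.026, 0.01]
    - [0, 0.026, 0.02]
    - [0, 0.026, 0.026]
    - [0, 0.026, 0.029]
    - [0, 0.026, 0.031]
  twist: [0, 0, 0, 0, 0, 0, 0]

```text
clock: 21.85
ee_pos: [0.6221, -0.1039, 0.1782]
tcp_rot: [0.7, 0.714, -0.0, 0.0]
contact_force: [-2.6, -0.4, 6.4]
grip_width: 0.112
grip_force: 30.1
```

Request:
step_arm:
  offset:
    - [0, 0, 0]
    - [0, 0, 0]
    - [0, 0, 0]
    - [0, 0, 0]
    - [0, 0, -0.04]
    - [0, 0, -0.1]
    - [0.05, -0.05, -0.18]
    - [0.1, -0.12, -0.2]
    - [0.2, -0.2, -0.2]
    - [0.3, -0.25, -0.2]
    - [0.4, -0.3, -0.2]
    - [0.5, -0.3, -0.2]
  twist: [0, 0, 0, 0, 0, 0, 0, 0, 0, 0, 0, 0]
  claw: 0.3

```text
clock: 23.05
ee_pos: [0.4697, 0.1207, 0.2779]
tcp_rot: [0.701, 0.714, -0.001, 0.002]
contact_force: [1.5, -0.2, 0.8]
grip_width: 0.3
grip_force: 0.0
```

```bash
python3 - <<'E'
from h import *; import pickle
c=shot("top"); pickle.dump(c,open("top4.pkl","wb")); s=shot("scene")
T=pickle.load(open("T.pkl","rb"))
im0=pickle.load(open("top0.pkl","rb"))["color"].astype(int);d=np.abs(c["color"].astype(int)-im0).max(2)
for k in T:
    u,v=p(c,[*T[k][:2],.05]).astype(int); print(k,d[v-12:v+12,u-16:u+16].mean().round(1))
x,y=270,150;im=crop(c,x,y,200,130,4)
for k in(3,1): wire(im,c,T[k],x,y,4)
im[:0]=0
q=p(s,[.6,-.05,.14]).astype(int); b=crop(s,q[0]-50,q[1]-37,100,75,4)
out=np.zeros((600,800,3),np.uint8); out[:520]=im; out[300:,:0]=0
out[:300,:400]=np.where(np.ones((300,400,1),bool),b,0)
cv2.imwrite("pics/top4.png",out)
t=T[3]; to([t[0],t[1],.25],t[2]+np.pi/2)
E
```

```text
4 41.7
2 26.1
3 3.7
1 36.5
t 23.15 tcp [0.4691 0.1269 0.2786] yaw 1.6 F [-0.1  0.3  0.1] w 0.298 -> offset [-0.5803 -0.0471  0.0575] twist 0.1253
```

View pics/top4.png

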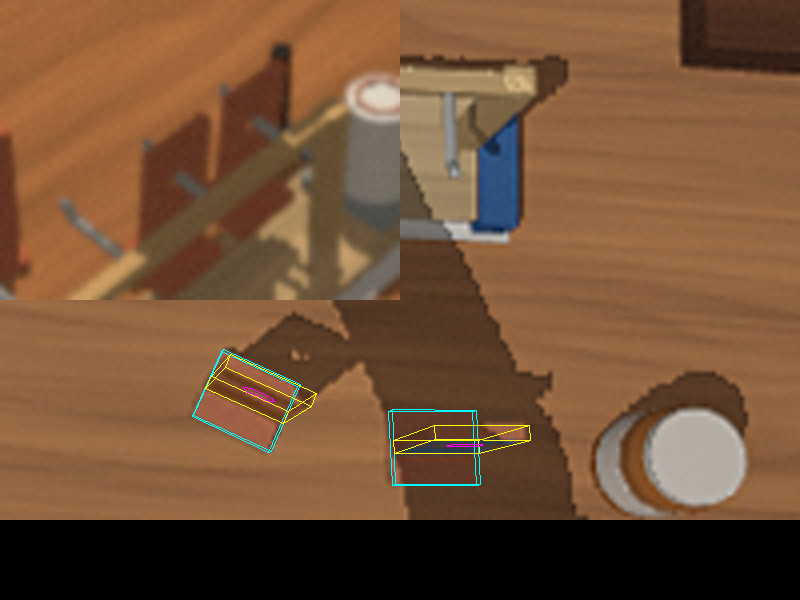

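Tiles 4 and 2 hang on their pegs, and amber and blue still match their wireframes. Now tile3.

Request:
step_arm:
  offset:
    - [-0.1, -0.01, 0]
    - [-0.2, -0.02, 0]
    - [-0.3, -0.02, 0]
    - [-0.4, -0.03, 0.03]
    - [-0.5, -0.047, 0.05]
    - [-0.58, -0.047, 0.05]
    - [-0.58, -0.047, 0.1]
    - [-0.58, -0.047, 0.19]
    - [-0.58, -0.047, 0.27]
    - [-0.58, -0.047, 0.33]
    - [-0.58, -0.047, 0.343]
    - [-0.58, -0.047, 0.343]
  twist: [0.04, 0.08, 0.12, 0.125, 0.125, 0.125, 0.125, 0.125, 0.125, 0.125, 0.125, 0.125]
  claw: 1

```text
clock: 24.35
ee_pos: [0.4535, -0.1702, 0.1062]
tcp_rot: [0.826, 0.564, -0.0, -0.001]
contact_force: [-0.3, -0.4, 0.0]
grip_width: 0.999
grip_force: 0.0
```

Request:
step_arm:
  offset:
    - [0, 0, 0]
    - [0, 0, 0]
    - [0, 0, 0]
    - [0, 0, 0]
    - [0, 0, 0]
    - [0, 0, 0]
    - [0, 0, 0]
    - [0, 0, 0]
    - [0, 0, 0]
    - [0, 0, 0]
    - [0, 0, 0]
    - [0, 0, 0]
  twist: [0, 0, 0, 0, 0, 0, 0, 0, 0, 0, 0, 0]
  claw: 0

```text
clock: 25.55
ee_pos: [0.4535, -0.1705, 0.1061]
tcp_rot: [0.826, 0.564, -0.0, -0.0]
contact_force: [-1.3, -0.3, 0.0]
grip_width: 0.11
grip_force: 29.9
```

```bash
python3 - <<'E'
from h import *
prof()
t=np.array([.4541,-.1639,.135]);s=manip.sense();print("top-based tile centre in tool",R.from_quat(s["tcp_rot"]).inv().apply(t-s["ee_pos"]))
to([.545,-.1904,.193],.02+np.pi/2)
E
```

```text
edges [(156.5, -37), (157.5, -52), (158.5, 19), (162.5, -28), (198.5, 30), (199.5, 75), (200.5, 19), (242.5, -45), (243.5, -72), (244.5, -20)]
205 0.0068
212.5 0.0031
220 -0.0007
top-based tile centre in tool [ 0.00640137 -0.00189206 -0.02884739]
t 25.6 tcp [ 0.4535 -0.1706  0.1062] yaw 1.198 F [-0.2  0.1 -1.4] w 0.111 -> offset [ 0.0297  0.1848 -0.1737] twist -0.125
```

```bash
python3 - <<'E'
from h import *
to([.545,-.198,.1925],.02+np.pi/2)
E
```

```text
t 25.6 tcp [ 0.4535 -0.1706  0.1062] yaw 1.198 F [-0.2  0.1 -1.4] w 0.111 -> offset [ 0.0155  0.1903 -0.1727] twist -0.125
```

Request:
step_arm:
  offset:
    - [0, 0, -0.1]
    - [0, 0, -0.2]
    - [0, 0, -0.3]
    - [0, 0.05, -0.32]
    - [0.01, 0.1, -0.32]
    - [0.015, 0.16, -0.32]
    - [0.015, 0.19, -0.3]
    - [0.015, 0.19, -0.22]
    - [0.015, 0.19, -0.173]
    - [0.015, 0.19, -0.173]
    - [0.015, 0.19, -0.173]
    - [0.015, 0.19, -0.173]
  twist: [0, 0, -0.04, -0.08, -0.12, -0.125, -0.125, -0.125, -0.125, -0.125, -0.125, -0.125]

```text
clock: 26.8
ee_pos: [0.5457, -0.1983, 0.1945]
tcp_rot: [0.7, 0.714, 0.0, 0.001]
contact_force: [-0.1, -0.3, -0.1]
grip_width: 0.107
grip_force: 29.9
```

```bash
python3 - <<'E'
from h import *
prof()
to([.59,-.1972,.1925],.02+np.pi/2)
to([.622,-.1965,.1925],.02+np.pi/2)
E
```

```text
edges [(158.5, 21), (159.5, 23), (161.5, -33), (162.5, -35), (198.5, 34), (199.5, 41)]
205 0.0065
212.5 0.0028
220 -0.001
t 26.85 tcp [ 0.5457 -0.1983  0.1945] yaw 1.591 F [-0.5  0.5 -2.2] w 0.112 -> offset [0.0005 0.0887 0.0042] twist -0.0001
t 26.85 tcp [ 0.5457 -0.1983  0.1945] yaw 1.591 F [-0.5  0.5 -2.2] w 0.112 -> offset [0.0006 0.1527 0.0044] twist -0.0001
```

Request:
step_arm:
  offset:
    - [0, 0.02, 0]
    - [0, 0.04, 0]
    - [0, 0.06, 0]
    - [0, 0.075, 0]
    - [0, 0.09, 0]
  twist: [0, 0, 0, 0, 0]

```text
clock: 27.35
ee_pos: [0.5907, -0.197, 0.1926]
tcp_rot: [0.7, 0.714, 0.0, -0.0]
contact_force: [0.1, 0.0, -1.4]
grip_width: 0.112
grip_force: 29.9
```

Request:
step_arm:
  offset:
    - [0, 0.01, 0]
    - [0, 0.02, 0]
    - [0, 0.03, 0]
    - [0, 0.04, 0]
  twist: [0, 0, 0, 0]

```text
clock: 27.75
ee_pos: [0.6101, -0.197, 0.1928]
tcp_rot: [0.7, 0.714, -0.0, 0.0]
contact_force: [-0.5, -0.1, -2.1]
grip_width: 0.11
grip_force: 29.9
```

Request:
step_arm:
  offset:
    - [0, 0.015, 0]
    - [0, 0.028, 0]
    - [0, 0.028, 0.01]
    - [0, 0.028, 0.02]
    - [0, 0.028, 0.026]
    - [0, 0.028, 0.029]
    - [0, 0.028, 0.031]
  twist: [0, 0, 0, 0, 0, 0, 0]

```text
clock: 28.45
ee_pos: [0.6237, -0.1968, 0.1777]
tcp_rot: [0.7, 0.714, -0.0, 0.0]
contact_force: [-2.4, -0.3, 4.8]
grip_width: 0.112
grip_force: 30.1
```

Resting on peg 2. I'll release, lift and swing left so that tile1 is in view.

Request:
step_arm:
  offset:
    - [0, 0, 0]
    - [0, 0, 0]
    - [0, 0, 0]
    - [0, 0, 0]
    - [0, 0, -0.04]
    - [0, 0, -0.1]
    - [0.05, -0.05, -0.18]
    - [0.1, -0.12, -0.2]
    - [0.2, -0.2, -0.2]
    - [0.25, -0.25, -0.2]
    - [0.25, -0.3, -0.2]
    - [0.25, -0.3, -0.2]
  twist: [0, 0, 0, 0, 0, 0, 0, 0, 0, 0, 0, 0]
  claw: 0.3

```text
clock: 29.65
ee_pos: [0.4695, -0.0739, 0.2777]
tcp_rot: [0.7, 0.714, -0.002, 0.002]
contact_force: [-0.1, -0.5, -0.1]
grip_width: 0.297
grip_force: 0.0
```

```bash
python3 - <<'E'
from h import *; import pickle
c=shot("top")
T=pickle.load(open("T.pkl","rb"))
im0=pickle.load(open("top0.pkl","rb"))["color"].astype(int);d=np.abs(c["color"].astype(int)-im0).max(2)
u,v=p(c,[*T[1][:2],.05]).astype(int); print(d[v-12:v+12,u-16:u+16].mean().round(1))
# translation search of foot-region by reddishness mask vs first image
red=lambda im:((im[...,0].astype(int)*100//(im.sum(2)+1))>44)
for I in(im0,c["color"]):
    m=red(I[v-20:v+20,u-25:u+30]); ys,xs=np.nonzero(m); print(m.sum(),xs.min(),xs.max(),ys.min(),ys.max(),xs.mean().round(1),ys.mean().round(1))
t=T[1]; to([t[0],t[1],.25],t[2]+np.pi/2)
E
```

```text
20.8
2103 0 54 0 39 27.0 19.4
2044 0 54 0 39 27.6 19.8
t 29.7 tcp [ 0.4707 -0.0751  0.2778] yaw 1.589 F [-0.3  0.   0.1] w 0.297 -> offset [-0.4648 -0.0916  0.0574] twist -0.0173
```

```bash
python3 - <<'E'
from h import *; import pickle
c=shot("top")
T=pickle.load(open("T.pkl","rb")); c0=pickle.load(open("top0.pkl","rb"))
u,v=p(c,[*T[1][:2],.05]).astype(int)
ch=lambda im:(im.astype(float)/(im.sum(2,keepdims=True)+1))
A=ch(c0["color"])[v-15:v+15,u-15:u+22]; Bm=ch(c["color"])
best=sorted((np.abs(Bm[v-15+j:v+15+j,u-15+i:u+22+i]-A).mean(),i,j) for i in range(-12,13) for j in range(-12,13))[:4]; print(best)
E
```

```text
[(np.float64(0.005705932983904336), 0, 0), (np.float64(0.007046214519439436), 1, 0), (np.float64(0.007274443651036158), -1, 0), (np.float64(0.00840549586157968), 2, 0)]
```

Request:
step_arm:
  offset:
    - [-0.1, -0.02, 0]
    - [-0.2, -0.05, 0]
    - [-0.3, -0.08, 0]
    - [-0.4, -0.09, 0]
    - [-0.465, -0.092, 0.03]
    - [-0.465, -0.092, 0.1]
    - [-0.465, -0.092, 0.19]
    - [-0.465, -0.092, 0.27]
    - [-0.465, -0.092, 0.33]
    - [-0.465, -0.092, 0.343]
    - [-0.465, -0.092, 0.343]
  twist: [-0.017, -0.017, -0.017, -0.017, -0.017, -0.017, -0.017, -0.017, -0.017, -0.017, -0.017]
  claw: 1

```text
clock: 30.85
ee_pos: [0.4303, -0.3077, 0.105]
tcp_rot: [0.681, 0.733, 0.001, -0.001]
contact_force: [-0.1, -1.0, 0.2]
grip_width: 0.992
grip_force: 0.0
```

Request:
step_arm:
  offset:
    - [0, 0, 0]
    - [0, 0, 0]
    - [0, 0, 0]
    - [0, 0, 0]
    - [0, 0, 0]
    - [0, 0, 0]
    - [0, 0, 0]
    - [0, 0, 0]
    - [0, 0, 0]
    - [0, 0, 0]
    - [0, 0, 0]
    - [0, 0, 0]
  twist: [0, 0, 0, 0, 0, 0, 0, 0, 0, 0, 0, 0]
  claw: 0

```text
clock: 32.05
ee_pos: [0.43, -0.3079, 0.1057]
tcp_rot: [0.681, 0.733, 0.0, 0.0]
contact_force: [-0.4, 0.5, -0.3]
grip_width: 0.109
grip_force: 30.0
```

```bash
python3 - <<'E'
from h import *
prof()
t=np.array([.4293,-.3084,.135]);s=manip.sense();print("top-based tile centre in tool",R.from_quat(s["tcp_rot"]).inv().apply(t-s["ee_pos"]))
to([.548,-.2753,.1925],.02+np.pi/2)
E
```

```text
edges [(163.5, -62), (164.5, -24), (210.5, 66), (211.5, 20)]
205 0.0065
212.5 0.0027
220 -0.0011
top-based tile centre in tool [-0.00040453 -0.00078557 -0.02924854]
t 32.1 tcp [ 0.4301 -0.3079  0.1058] yaw 1.644 F [ 0.1  0.3 -0.5] w 0.113 -> offset [ 0.0478  0.2401 -0.1735] twist 0.017
```

```bash
python3 - <<'E'
from h import *
to([.548,-.2765,.1923],.02+np.pi/2)
E
```

```text
t 32.1 tcp [ 0.4301 -0.3079  0.1058] yaw 1.644 F [ 0.1  0.3 -0.5] w 0.113 -> offset [ 0.0454  0.2399 -0.1731] twist 0.017
```

Request:
step_arm:
  offset:
    - [0, 0, -0.1]
    - [0, 0, -0.2]
    - [0, 0, -0.3]
    - [0.02, 0.06, -0.32]
    - [0.04, 0.14, -0.32]
    - [0.045, 0.2, -0.32]
    - [0.045, 0.24, -0.3]
    - [0.045, 0.24, -0.22]
    - [0.045, 0.24, -0.173]
    - [0.045, 0.24, -0.173]
    - [0.045, 0.24, -0.173]
    - [0.045, 0.24, -0.173]
  twist: [0, 0, 0, 0.017, 0.017, 0.017, 0.017, 0.017, 0.017, 0.017, 0.017, 0.017]

```text
clock: 33.3
ee_pos: [0.5488, -0.277, 0.1941]
tcp_rot: [0.7, 0.714, 0.0, 0.001]
contact_force: [0.1, 0.9, -2.2]
grip_width: 0.106
grip_force: 30.0
```

Request:
step_arm:
  offset:
    - [0, 0.02, 0]
    - [0, 0.04, 0]
    - [0, 0.06, 0]
    - [0, 0.075, 0]
    - [0, 0.09, 0]
  twist: [0, 0, 0, 0, 0]

```text
clock: 33.8
ee_pos: [0.594, -0.2755, 0.1922]
tcp_rot: [0.7, 0.714, 0.0, -0.0]
contact_force: [-0.3, -0.7, -1.6]
grip_width: 0.113
grip_force: 30.0
```

Request:
step_arm:
  offset:
    - [0, 0.01, 0]
    - [0, 0.02, 0]
    - [0, 0.03, 0]
    - [0, 0.04, 0]
  twist: [0, 0, 0, 0]

```text
clock: 34.2
ee_pos: [0.6133, -0.2756, 0.1923]
tcp_rot: [0.7, 0.714, -0.0, 0.0]
contact_force: [-0.2, 0.3, -1.4]
grip_width: 0.11
grip_force: 30.0
```

Request:
step_arm:
  offset:
    - [0, 0.014, 0]
    - [0, 0.026, 0]
    - [0, 0.026, 0.01]
    - [0, 0.026, 0.02]
    - [0, 0.026, 0.026]
    - [0, 0.026, 0.029]
    - [0, 0.026, 0.031]
  twist: [0, 0, 0, 0, 0, 0, 0]

```text
clock: 34.9
ee_pos: [0.626, -0.2754, 0.1775]
tcp_rot: [0.7, 0.714, -0.0, 0.0]
contact_force: [-2.2, 1.0, 7.2]
grip_width: 0.112
grip_force: 30.1
```

Resting on peg 1. Release, lift and retreat, then check everything.

Request:
step_arm:
  offset:
    - [0, 0, 0]
    - [0, 0, 0]
    - [0, 0, 0]
    - [0, 0, 0]
    - [0, 0, -0.04]
    - [0, 0, -0.1]
    - [0, -0.1, -0.18]
    - [0, -0.2, -0.2]
    - [0, -0.3, -0.2]
    - [0, -0.4, -0.2]
    - [0, -0.4, -0.2]
    - [0, -0.4, -0.2]
  twist: [0, 0, 0, 0, 0, 0, 0, 0, 0, 0, 0, 0]
  claw: 0.3

```text
clock: 36.1
ee_pos: [0.424, -0.2804, 0.2773]
tcp_rot: [0.701, 0.713, -0.001, 0.001]
contact_force: [0.7, -0.8, -0.3]
grip_width: 0.294
grip_force: 0.0
```

```bash
python3 - <<'E'
from h import *
c=shot("top"); s=shot("scene")
q=p(s,[.62,-.1,.14]).astype(int); b=crop(s,q[0]-80,q[1]-50,160,100,5)[:300]
b=cv2.resize(crop(s,q[0]-80,q[1]-60,160,110,5),(436,300))
q=p(c,[.6,-.09,.1]).astype(int); a=crop(c,q[0]-80,q[1]-30,160,60,5)
out=np.zeros((600,800,3),np.uint8); out[:300]=a; out[300:,:436]=b
cv2.imwrite("pics/hang.png",out); print(q)
to([.53,.055,.28],.02)
E
```

```text
[312 194]
t 36.2 tcp [ 0.4266 -0.2793  0.2771] yaw 1.59 F [ 0.9  0.4 -0.6] w 0.302 -> offset [ 0.6643  0.2199 -0.0063] twist 0.4999
```

View pics/hang.png

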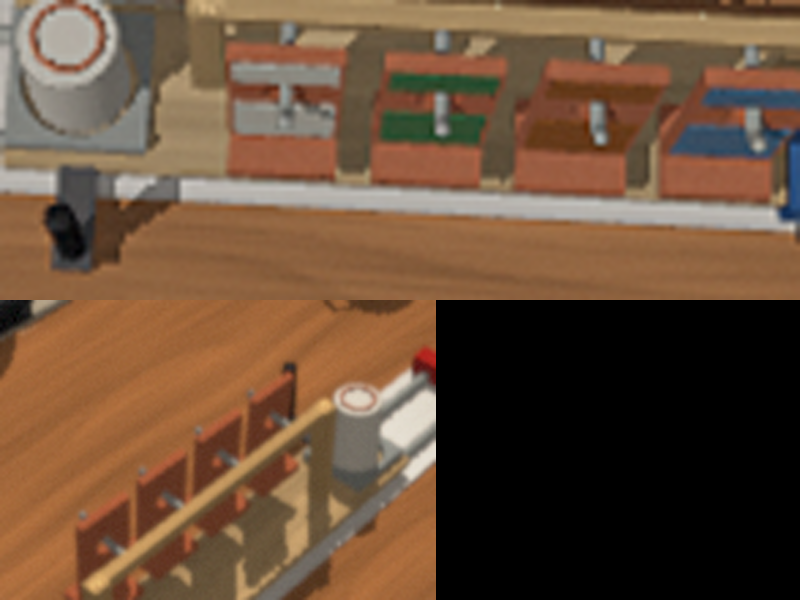

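All four tiles hang with the glaze facing the robot and the pegs through their eyes. The cup sits in the pocket and the carrier is still home. Next I'll push the handle to the red stop.

Request:
step_arm:
  offset:
    - [0.07, 0.02, 0]
    - [0.14, 0.04, 0]
    - [0.21, 0.06, 0]
    - [0.28, 0.08, 0]
    - [0.35, 0.1, 0]
    - [0.42, 0.14, 0]
    - [0.49, 0.18, 0]
    - [0.56, 0.22, 0]
    - [0.63, 0.242, 0]
    - [0.67, 0.242, 0]
    - [0.67, 0.242, 0]
    - [0.67, 0.242, 0]
  twist: [0.04, 0.085, 0.13, 0.175, 0.22, 0.265, 0.31, 0.355, 0.4, 0.44, 0.48, 0.5]
  claw: 0

```text
clock: 37.4
ee_pos: [0.541, 0.0616, 0.2763]
tcp_rot: [1.0, 0.01, -0.0, -0.001]
contact_force: [0.2, -1.0, 0.0]
grip_width: 0.004
grip_force: 0.0
```

Request:
step_arm:
  offset:
    - [0, 0, 0]
    - [0, 0, 0]
  twist: [0, 0]

```text
clock: 37.6
ee_pos: [0.5408, 0.0593, 0.2765]
tcp_rot: [1.0, 0.012, -0.0, -0.001]
contact_force: [0.4, 0.3, 0.2]
grip_width: 0.007
grip_force: 0.0
```

```bash
python3 - <<'E'
from h import *
to([.5405,.06,.09],.02)
E
```

```text
t 37.6 tcp [0.5408 0.0593 0.2765] yaw 0.025 F [0.4 0.3 0.2] w 0.007 -> offset [-0.0004 -0.001   0.373 ] twist 0.0015
```

Request:
step_arm:
  offset:
    - [0, 0, 0.08]
    - [0, 0, 0.16]
    - [0, 0, 0.25]
    - [0, 0, 0.32]
    - [0, 0, 0.373]
    - [0, 0, 0.373]
    - [0, -0.02, 0.373]
    - [0, -0.03, 0.373]
    - [0, -0.04, 0.373]
    - [0, -0.05, 0.373]
    - [0, -0.06, 0.373]
  twist: [0, 0, 0, 0, 0, 0, 0, 0, 0, 0, 0]

```text
clock: 38.7
ee_pos: [0.5402, 0.0882, 0.0909]
tcp_rot: [1.0, 0.01, 0.001, 0.0]
contact_force: [-0.4, -1.9, 0.9]
grip_width: 0.007
grip_force: 0.9
```

Request:
step_arm:
  offset:
    - [0, -0.012, 0]
    - [0, -0.024, 0]
    - [0, -0.036, 0]
    - [0, -0.048, 0]
    - [0, -0.06, 0]
    - [0, -0.072, 0]
    - [0, -0.084, 0]
    - [0, -0.096, 0]
    - [0, -0.108, 0]
    - [0, -0.12, 0]
    - [0, -0.132, 0]
    - [0, -0.144, 0]
  twist: [0, 0, 0, 0, 0, 0, 0, 0, 0, 0, 0, 0]

```text
clock: 39.9
ee_pos: [0.5383, 0.1606, 0.0902]
tcp_rot: [1.0, 0.01, 0.0, 0.0]
contact_force: [2.7, -2.6, 3.0]
grip_width: 0.01
grip_force: 1.5
```

Request:
step_arm:
  offset:
    - [0, -0.012, 0]
    - [0, -0.024, 0]
    - [0, -0.036, 0]
    - [0, -0.048, 0]
    - [0, -0.06, 0]
    - [0, -0.072, 0]
    - [0, -0.084, 0]
    - [0, -0.096, 0]
    - [0, -0.108, 0]
    - [0, -0.12, 0]
    - [0, -0.132, 0]
  twist: [0, 0, 0, 0, 0, 0, 0, 0, 0, 0, 0]

```text
clock: 41.0
ee_pos: [0.5369, 0.2266, 0.0902]
tcp_rot: [1.0, 0.01, -0.0, 0.0]
contact_force: [-0.5, -2.9, 2.5]
grip_width: 0.008
grip_force: 1.5
```

Request:
step_arm:
  offset:
    - [0, -0.012, 0]
    - [0, -0.022, 0]
    - [0, -0.03, 0]
    - [0, -0.036, 0]
    - [0, -0.042, 0]
    - [0, -0.048, 0]
  twist: [0, 0, 0, 0, 0, 0]

```text
clock: 41.6
ee_pos: [0.5366, 0.2472, 0.0899]
tcp_rot: [1.0, 0.009, -0.001, 0.003]
contact_force: [-6.3, -19.9, 13.0]
grip_width: 0.006
grip_force: 10.0
```

At the red stop. Hold briefly, back off and retreat.

Request:
step_arm:
  offset:
    - [0, 0, 0]
    - [0, 0, 0]
    - [0, 0, 0]
    - [0, 0.02, 0]
    - [0, 0.04, 0]
    - [0, 0.05, -0.03]
    - [-0.05, 0.05, -0.12]
    - [-0.1, 0.05, -0.22]
    - [-0.2, 0.05, -0.32]
    - [-0.25, 0.05, -0.38]
    - [-0.25, 0.05, -0.38]
  twist: [0, 0, 0, 0, 0, 0, 0, 0, 0, 0, 0]

```text
clock: 42.7
ee_pos: [0.4102, 0.2253, 0.2841]
tcp_rot: [1.0, 0.012, 0.003, 0.0]
contact_force: [0.5, 0.0, -0.3]
grip_width: 0.008
grip_force: 0.0
```

Request:
step_arm:
  offset:
    - [0, 0.08, 0]
    - [0, 0.16, 0]
    - [0, 0.2, 0]
    - [0, 0.2, 0]
    - [0, 0.2, 0]
    - [0, 0.2, 0]
    - [0, 0.2, 0]
    - [0, 0.2, 0]
    - [0, 0.2, 0]
    - [0, 0.2, 0]
    - [0, 0.2, 0]
    - [0, 0.2, 0]
  twist: [0, 0, 0, 0, 0, 0, 0, 0, 0, 0, 0, 0]

```text
clock: 43.9
ee_pos: [0.4141, 0.1227, 0.2802]
tcp_rot: [1.0, 0.01, -0.0, 0.0]
contact_force: [0.3, 0.4, -0.7]
grip_width: 0.005
grip_force: 0.0
```

```bash
python3 - <<'E'
from h import *
c=shot("top"); s=shot("scene")
q=p(s,[.62,.1,.14]).astype(int); b=cv2.resize(crop(s,q[0]-90,q[1]-60,180,120,4),(450,300))
q=p(c,[.6,.1,.1]).astype(int); a=crop(c,q[0]-80,q[1]-30,160,60,5)
out=np.zeros((600,800,3),np.uint8); out[:300]=a; out[300:,:450]=b
cv2.imwrite("pics/end.png",out); print(q,manip.sense()["ee_pos"],manip.sense()["contact_force"])
E
```

```text
[247 189] [0.4140665  0.12266745 0.28022696] [-0.46514848  1.03485913  0.46136166]
```

View pics/end.png

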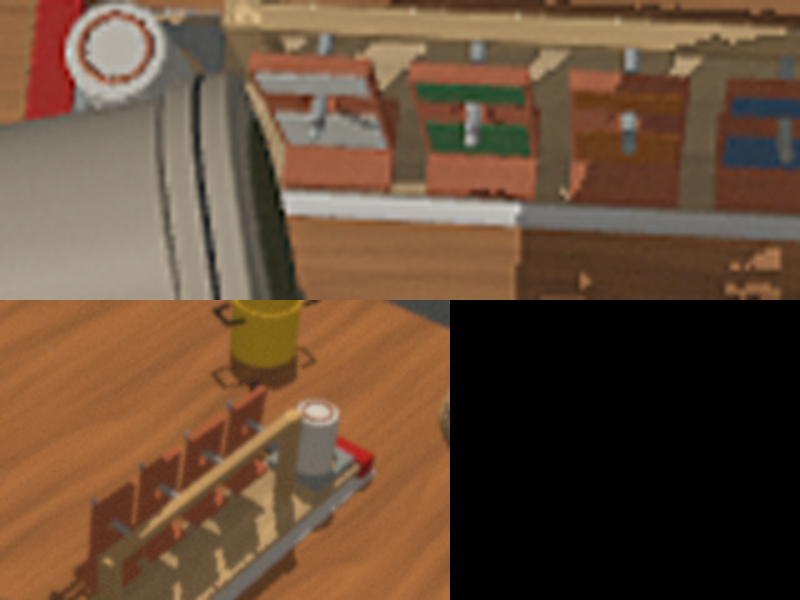

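All tiles still hang and the cup is in place. I'll check the carrier travel from the lips at (317,130) and (472,140), then hand in if it agrees.

```bash
python3 - <<'E'
from h import *
c=shot("top")
n=lambda u,v:((u+.5)/5-.5+167,(v+.5)/5-.5+159)
y4,y3,y2=[w(c,n(*q),.183)[1] for q in((317,131),(472,141),(628,148))]; tr=np.array([y4+.0201,y3+.1045,y2+.1893]); print(tr)
if np.median(tr)>.153:
    from rig import hand_in; print(hand_in())
E
```

```text
[0.1584196  0.15892321 0.15964056]
the job is handed in; nothing more can be done
None
```

I handed the job in at about 44 s: all four tiles hang glaze-forward on the pegs, the tumbler is rim-down in the pocket, and the carrier is against the red kiln stop (travel measured at about 0.159 m from the top camera); the judge's verdict has not come back.

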